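# Fetch the 1-2-3 block from behind the gauges

## Robot

A 7-joint arm with a two-finger parallel gripper is mounted at the origin on the work surface. World frame = base frame: x ahead of the robot, y to its left, z up, the work surface at z = 0. Lengths are in m, angles in rad, forces in N, time in s.
With the tool pointing down it reaches from about 0.4 to 0.85 m from the base axis. Payload 10.4 kg.
Tool frame: the origin (TCP) lies on the mounting face of the last link; the fingertips stand r.tips_ahead ahead of it and the grasp point (between the pads) lies 164 mm ahead of it (r.tips_ahead is the distance from the TCP to the fingertips, in m); z points along the fingers, y is the line along which they close (so a half turn about z gives the same grasp; the last joint's range is limited). The gripper opens to 87 mm and grips with 3 to 60 N. Pads are 19 mm wide; open, the fingers measure 117 mm over their backs; the gripper's body (75 mm by 190 mm) begins 51 mm behind the grasp point.
Start: joints at [1.246, 0.332, -0.065, 1.46, 0.022, 1.35, -0.088], TCP at [0.186, -0.597, 0.405] pointing down, gripper open.
Joint ranges: [-2.6, 2.6], [-0.5, 2.12], [-1.47, 1.34], [0.16, 2.42], [-1.27, 4.41], [0.06, 2.06], [-2.6, 2.6]. Speed limits (rad/s): [2.22, 2.22, 2.79, 2.79, 3.14, 3.14, 3.14].

## Interface

Orientations are given as a unit quaternion [x, y, z, w].
In Python, from bench import telemetry, imaging, job, r gives the robot as it stands.
- The arm moves only by the tool move_arm, never from a script. Its argument "steps" is a list of rows, each an object of numbers: "dx", "dy", "dz": the shift along the tool's x, y, z in cm; "spin": the turn about the tool's z in rad. In form: [{"dx": .., "dy": .., "dz": .., "spin": ..}, ...]. A call has 1 to 12 rows; each row shifts and turns the commanded pose from where the row before left it, along the tool's axes as they then stand; what a row does not reach is not made up. A row lasts 1/10 s, in which the tool goes at most 50 mm and 8.59 degrees, less where a joint would pass 70% of its speed; a pose out of reach is approached as far as the arm can. A call with a gripper value outside its range is refused whole. "claw" is the finger opening in cm, from 0 to 8.7, set as the call begins (left out, the last holds). The fingers move at their own pace and stop on an object; "squeeze" is the grip in N (left out, the last holds). Time passes only in rows, so rows that do not move let the fingers close. It gives the time, the measured TCP pose, the force, the opening and the grip force at its end, in the units of the state.
- telemetry.read_state(): the state, without advancing time (a new reading comes with each control period).
- imaging.camera(name): name is "scene" or "top" or "wrist"; returns a dict with "img" (420x560x3 uint8, red, green, blue), "camera_matrix" (3x3 intrinsics, pixels), "R" (3x3) and "t" (3): a world point X has camera coordinates R X + t. Camera axes: x right, y down, z forward; pixel columns grow to the right and rows downward; lengths in m; the calibration is good to about 2 mm. A picture is of the moment at which its call begins. There is no depth.
- job.close_job(): hands the job in; it is judged then, once.
The state is a dict: "time": time; "joint_positions": joint angles; "joint_vel": joint speeds; "joint_torque": joint torques, N m; "ee_pos": TCP position; "eef_rot": TCP orientation; "ft_force": force on the tool from outside, world axes, zero at the start; "torque": the same for the moment, N m; "width": finger opening in m; "grip_force": force on a finger pad.
Only numpy, scipy, OpenCV 4.12 (cv2) and the standard library are available. Lean on these libraries where they do the work, as an engineer would, in place of code of your own. Each camera call takes 0.05 s, during which the arm holds its last target. There are 200 camera calls.

## Task

I need the 1-2-3 block from the back of the tin chest: first stand the two upright pin gauges and the brass scriber holder that are in front of it on the rubber mat, then set the block, the same way up as it is now, on the middle of the round lapped flat, and after that put each of the three back upright in the very place in the chest where it stood. Set everything down gently, and do not disturb the surface gauge, the V-block or the little jar of marking blue.

Things in the scene. Friction and masses are not known exactly. Their poses are not given: they have to be found in the camera images.
- block_center (a point): Polished steel 1-2-3 block with dark round holes, 25.4 x 76.2 x 50.8 mm (own x, y, z), about 0.7 kg, standing on its long narrow side (50.8 mm high) at the back of the chest. Point: its centre, 25.4 mm above its underside; z up, y along its length, so it is gripped across x (25.4 mm).
- big_pin_center (a point): Thick ground steel pin gauge: plain bright cylinder, 32 mm diameter, 64 mm high, about 0.4 kg, standing on end in front of the block. Point: its centre, 32 mm above its underside; z along its axis, up.
- small_pin_center (a point): Thin ground steel pin gauge: plain bright cylinder, 20 mm diameter, 64 mm high, about 0.16 kg, standing on end in front of the block. Point: its centre, 32 mm above its underside; z along its axis, up.
- scriber_holder_center (a point): Brass plumb-shaped scriber holder standing upright in front of the block, about 0.3 kg: round foot 40 mm diameter and 14 mm high, tapering to a straight ribbed neck 22 mm diameter from 34 to 64 mm above the underside, a small cap and a thin steel point on top; 84 mm high in all. Point: on its axis in the neck, half-way up, 42 mm above its underside; z up. Grip the neck.
- chest: Blue-grey tin chest, open above, fixed, 220 x 290 mm (own x, y); side and back walls 70 mm high, 3 mm thick; green floor 4 mm above the plate. Front flap dropped flat before it (own -x), 70 mm long, 6 mm high; lid thrown back behind. Origin: centre of its underside; z up. The gauges and holder stand in a row along its y, 70 mm apart, in any order; the block about 45 mm behind (own +x).
- mat: Black ribbed rubber mat, 230 x 130 mm (own x, y), 3 mm thick, fixed, lying on the plate to one side of the chest. Origin: centre of its underside; z up.
- flat: Toolmaker's flat: round lapped steel disc, 130 mm diameter, 20 mm high, fixed, on the other side of the chest. Origin: centre of its underside; z up.
- surface_gauge: Black surface gauge: base 80 x 60 x 32 mm, steel post to 223 mm height, a thin scriber from 45 mm behind to 118 mm before its centre (own x) at 135 to 180 mm height. Stands loose to the rear of the mat or the flat; bystander. Origin: centre of its underside.
- v_block: Grey V-block, 72 x 56 x 48 mm, with a black stirrup clamp (85 mm high, screw to 92 mm) holding a third, lying steel pin gauge 110 mm long. Stands loose to the rear of the mat or the flat; bystander. Origin: centre of its underside; the pin lies along its x.
- jar: Small dark-blue jar of marking blue with black cap, 34 mm diameter, 50 mm high, loose in the rear left (own +x, +y) corner of the chest; bystander. Origin: centre of its underside.
Things that resemble listed ones, but are neither listed nor needed, are in the scene too. There is more than one size of the part that bears scriber_holder_center; the job needs the middle-sized.

How it is judged:
By the outcome, as a careful person would: the job done as asked, in the order asked, and still so for the second after the job is handed in, with the robot touching nothing.
It also fails if it takes over 144 s, if anything falls off the work surface, if the arm or the gripper's body presses on something with over 40 N, if the wrist force passes 120 N, or if a joint passes its speed limit or range.

## Working session

There is one attempt and no reset: what is moved stays moved. The work goes in short steps, Python scripts to look and compute and a tool call to move; the robot and the scene stay as the last step left them, time stands still between calls to the robot, and variables do not carry over. Pictures are saved under pics/ and viewed, at most 14 in all, crops included, and the job is handed in when it is done.

Besides the shell and the picture viewer there is one more tool, called by a JSON object that holds its "fn" and its "kwargs", one argument or row to a line. move_arm: Moves the arm, as the interface text tells. Its arguments: {"type":"object","properties":{"steps":{"type":"array","items":{"type":"object","properties":{"dx":{"type":"number"},"dy":{"type":"number"},"dz":{"type":"number"},"spin":{"type":"number"}}}},"claw":{"type":"number"},"squeeze":{"type":"number"}},"required":["steps"]}

```bash
mkdir -p pics; ls; python3 - <<'E'
from bench import telemetry, imaging, job, r
import cv2
print(r.tips_ahead)
s=telemetry.read_state(); print(s)
for n in ["scene","top"]:
    c=imaging.camera(n); cv2.imwrite(f"pics/{n}0.png",c["img"][:,:,::-1]); print(n,c["camera_matrix"],c["R"],c["t"])
E
```

```text
pics
0.1822
{'time': 0.0, 'joint_positions': array([ 1.24639412,  0.33289129, -0.06470275,  1.4609162 ,  0.02158439,
        1.34989592, -0.08850146]), 'joint_vel': array([ 0.00105797,  0.00134813, -0.00024437,  0.00188635, -0.00057677,
        0.00096424,  0.00124283]), 'joint_torque': array([ 1.91315674e-03, -6.23240876e+01,  2.61548313e-02, -3.89902425e+01,
       -6.10327511e-02,  3.96712509e-02,  2.22189506e-04]), 'ee_pos': array([ 0.18575062, -0.59663482,  0.40395363]), 'eef_rot': array([ 9.88634403e-01,  1.50338004e-01, -1.30199776e-04, -6.95920494e-04]), 'ft_force': array([-0.4704016 , -0.35490553, -0.11243528]), 'torque': array([-0.04876521, -0.02433279,  0.04352929]), 'grip_force': 0.0, 'width': 0.08736569815859543}
scene [[382.67711359   0.         277.22619771]
 [  0.         382.67711359 206.52224061]
 [  0.           0.           1.        ]] [[ 0.52320286  0.85201774  0.01801505]
 [ 0.60350019 -0.35550341 -0.71372603]
 [-0.60170283  0.38429559 -0.70019326]] [-0.31573624 -0.32548428  1.24987035]
top [[426.85018202   0.         275.04830137]
 [  0.         426.85018202 212.65937975]
 [  0.           0.           1.        ]] [[-0.01424522 -0.99949261  0.02848839]
 [-0.99249946  0.01067441 -0.12178213]
 [ 0.12141625 -0.03000953 -0.99214793]] [-0.00309328  0.59095778  0.87917664]
```

View pics/scene0.png

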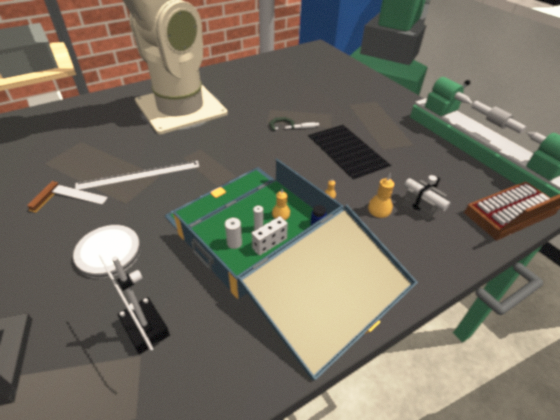

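View pics/top0.png

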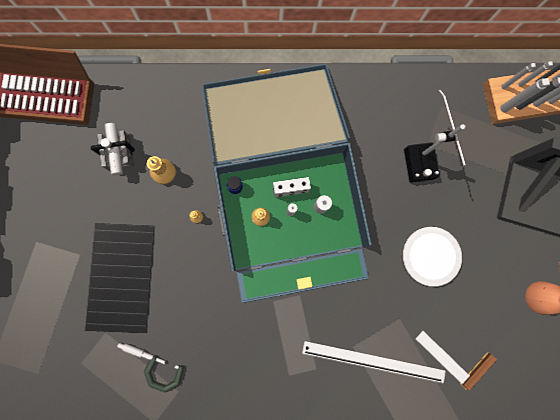

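The scene view shows the chest with the big pin (233,233), small pin (258,216), holder (282,207) and block (270,236). In the top view they are at (324,203), (292,209), (261,216) and (292,187). The mat is at (121,278), the flat at (432,256) and the jar at (235,185). Two other holders, a small and a large one, stand outside the chest.

```bash
cat > h.py <<'E'
from bench import telemetry, imaging, job, r
import cv2, numpy as np
from scipy.spatial.transform import Rotation as Ro
def ray(c,p,z):
    d=c["R"].T@np.linalg.inv(c["camera_matrix"])@np.array([p[0],p[1],1.]); o=-c["R"].T@c["t"]
    return o+d*(z-o[2])/d[2]
def proj(c,X):
    q=c["camera_matrix"]@(c["R"]@np.asarray(X)+c["t"]); return q[:2]/q[2]
def tool():
    s=telemetry.read_state(); R=Ro.from_quat(s["eef_rot"]).as_matrix(); return s,R
def go(X,yaw=None,z=None):
    """shift in tool axes (cm) so the grasp point gets to X; yaw = world direction of tool y (mod pi)"""
    s,R=tool(); g=s["ee_pos"]+R[:,2]*.164; d=R.T@(np.asarray(X)-g)*100
    print("grasp pt",g.round(4),"tooly yaw",np.arctan2(R[1,1],R[0,1]).round(4),"tilt",R[:,2].round(4),"t",round(s["time"],2),"q",s["joint_positions"].round(2))
    print("shift cm",d.round(2))
    if yaw is not None:
        e=(yaw-np.arctan2(R[1,1],R[0,1])+np.pi/2)%np.pi-np.pi/2; print("spin",round(-e,4))
E
python3 - <<'E'
from h import *
c=imaging.camera("top"); s=imaging.camera("scene")
a=cv2.resize(c["img"][140:310,200:380],None,fx=4.4,fy=3.5,interpolation=cv2.INTER_CUBIC)
a=cv2.resize(c["img"][140:310,205:375],None,fx=3.5,fy=3.5,interpolation=cv2.INTER_CUBIC)
cv2.imwrite("pics/topc.png",a[:,:,::-1])
for n,p,z in [("big",(324,203),.068),("small",(292,209),.068),("hold",(261,216),.078),("block",(292,186),.055),("jar",(235,183),.054),("flat",(432,256),.02),("mat",(121,278),.003),("mat c",(97,224),.003),("mat c",(154,226),.003),("mat c",(147,331),.003),("mat c",(87,330),.003)]:
    print(n,ray(c,p,z).round(3))
hsv=cv2.cvtColor(c["img"],cv2.COLOR_RGB2HSV)
m=((hsv[...,1]<50)&(hsv[...,2]>150)).astype(np.uint8)
n,l,st,ce=cv2.connectedComponentsWithStats(m)
for i in range(1,n):
    if st[i,4]>25 and 140<ce[i,1]<310: print(st[i],ce[i].round(1))
E
```

```text
big [ 0.606 -0.112  0.068]
small [ 0.594 -0.045  0.068]
hold [0.579 0.02  0.078]
block [ 0.645 -0.047  0.055]
jar [0.653 0.074 0.054]
flat [ 0.494 -0.352  0.02 ]
mat [0.456 0.323 0.003]
mat c [0.574 0.379 0.003]
mat c [0.568 0.255 0.003]
mat c [0.344 0.265 0.003]
mat c [0.348 0.392 0.003]
[456 141  10  24  60] [460.5 152.5]
[109 147  11  27 205] [113.7 161.3]
[100 155   6  11  39] [102.4 160.5]
[123 156   5   7  26] [124.8 159.4]
[424 169   8   6  36] [427.7 171.6]
[273 177  38  17 385] [291.4 185. ]
[316 195  16  15 174] [323.8 202.2]
[288 203  10  10  73] [292.1 207.5]
[ 403  227   59   59 2770] [432. 256.]
```

View pics/topc.png

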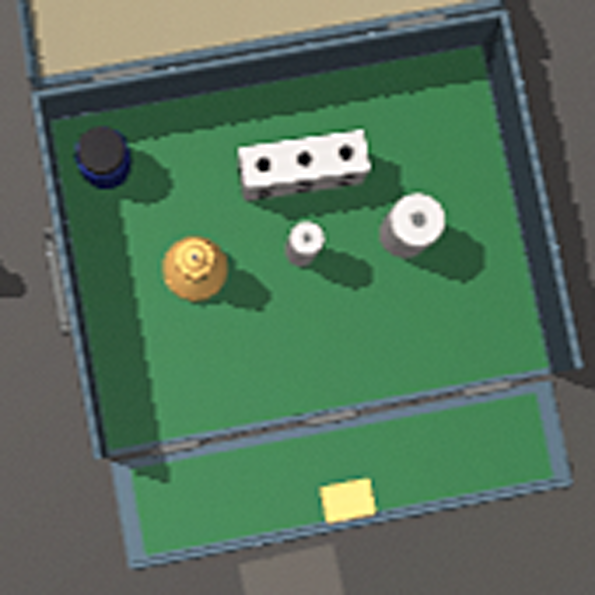

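The crop shows the big pin's top at (417,220), the small pin's at (306,239), the holder tip at (195,258) and the block's top centre near (304,157). The jar is at (100,150). I'll cross-check these with the scene view.

```bash
python3 - <<'E'
from h import *
c=imaging.camera("top"); s=imaging.camera("scene")
f=lambda u,v:(u/3.5+205-.36,v/3.5+140-.36)
P={"big":(f(417,220),.068),"small":(f(306,239),.068),"hold tip":(f(195,258),.088),"block":(f(304,157),.055),
"b1":(f(240,148),.055),"b2":(f(362,130),.055),"b3":(f(369,166),.055),"b4":(f(245,185),.055),
"wallBL":(f(38,95),.07),"wallBR":(f(506,13),.07),"wallFL":(f(103,460),.07),"wallFR":(f(580,368),.07),"lidL":((204,82),.07),"lidR":((333,67),.07)}
for n,(p,z) in P.items():
    X=ray(c,p,z); print(n,X.round(4),"scene px",proj(s,X).round(1))
for z in (0,.035,.1,.15,.2): print("lid",z,proj(s,ray(c,(204,82),z)).round(0),proj(s,ray(c,(333,67),z)).round(0))
a=cv2.resize(s["img"][160:285,160:345],None,fx=4,fy=4,interpolation=cv2.INTER_CUBIC)
cv2.imwrite("pics/sc.png",a[:,:,::-1])
E
```

```text
big [ 0.6072 -0.1113  0.068 ] scene px [233.  221.9]
small [ 0.5965 -0.045   0.068 ] scene px [258.3 207.4]
hold tip [0.5834 0.0208 0.088 ] scene px [281.2 186.8]
block [ 0.6483 -0.0456  0.055 ] scene px [270.4 226.9]
b1 [ 0.6542 -0.007   0.055 ] scene px [287.4 221.8]
b2 [ 0.6647 -0.0813  0.055 ] scene px [259.5 238.5]
b3 [ 0.6424 -0.085   0.055 ] scene px [252.6 232.2]
b4 [ 0.6315 -0.0097  0.055 ] scene px [280.7 215.7]
wallBL [0.6844 0.1133 0.07  ] scene px [341.6 205.3]
wallBR [ 0.7329 -0.1687  0.07  ] scene px [236.1 276.3]
wallFL [0.4685 0.0752 0.07  ] scene px [275.1 158.3]
wallFR [ 0.518  -0.2048  0.07  ] scene px [174.3 211.2]
lidL [0.8693 0.1382 0.07  ] scene px [412.4 258.9]
lidR [ 0.9029 -0.1394  0.07  ] scene px [302.  345.3]
lid 0 [418. 289.] [305. 386.]
lid 0.035 [415. 274.] [303. 366.]
lid 0.1 [410. 245.] [301. 327.]
lid 0.15 [405. 221.] [299. 295.]
lid 0.2 [400. 194.] [297. 261.]
```

View pics/sc.png

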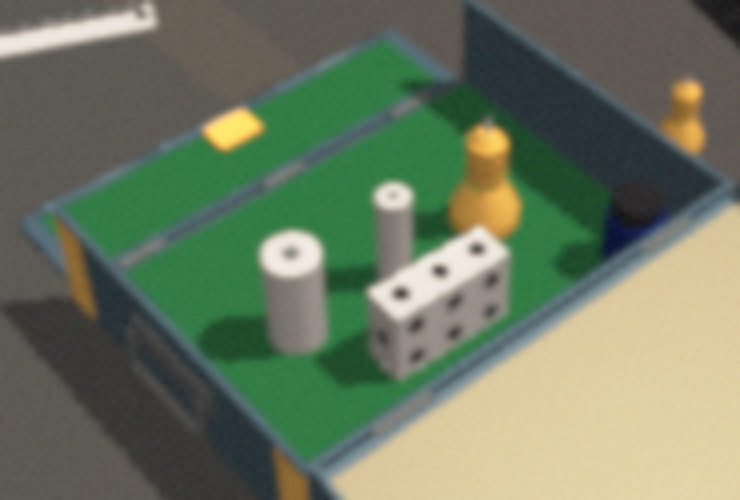

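```bash
python3 - <<'E'
from h import *
go([.600,-.05,.25],1.743)
E
```

```text
grasp pt [ 0.1857 -0.5967  0.2405] tooly yaw -1.2691 tilt [-1.e-04  4.e-04 -1.e+00] t 0.3 q [ 1.25  0.33 -0.06  1.46  0.02  1.35 -0.09]
shift cm [ 55.8  -39.88  -0.93]
spin 0.1295
```

{"fn": "move_arm", "kwargs": {
  "steps": [
    {"dx": 3,"dy": -2.1},
    {"dx": 4,"dy": -2.9},
    {"dx": 4,"dy": -2.9},
    {"dx": 4,"dy": -2.9},
    {"dx": 4,"dy": -2.9},
    {"dx": 4,"dy": -2.9},
    {"dx": 4,"dy": -2.9},
    {"dx": 4,"dy": -2.9},
    {"dx": 4,"dy": -2.9},
    {"dx": 4,"dy": -2.9},
    {"dx": 4,"dy": -2.9},
    {"dx": 4,"dy": -2.9}
  ],
  "claw": 5
}}

```text
$.steps[0]: bad value
```

{"fn": "move_arm", "kwargs": {
  "steps": [
    {"dx": 4,"dy": -2.9},
    {"dx": 3.5,"dy": -2.5},
    {"dx": 1.3,"dy": -0.5},
    {"spin": 0.13},
    {},
    {}
  ]
}}

```text
$.steps[0]: bad value
```

```bash
python3 - <<'E'
from h import *
c=imaging.camera("wrist"); cv2.imwrite("pics/w0.png",c["img"][:,:,::-1])
print(c["camera_matrix"],c["R"],-c["R"].T@c["t"])
go([.6072,-.1113,.05],1.743)
for n,X in dict(big=[.6072,-.1113,.068],small=[.5965,-.045,.068],tip=[.5834,.0208,.088],block=[.6483,-.0456,.055]).items(): print(n,proj(c,X).round(1))
E
```

```text
[[346.20811578   0.         281.2079648 ]
 [  0.         346.20811578 205.82254896]
 [  0.           0.           1.        ]] [[ 0.29725343 -0.95479804 -0.00105254]
 [-0.92083291 -0.28697026  0.26403565]
 [-0.25240277 -0.07751629 -0.96451235]] [ 0.25353622 -0.57574364  0.3842705 ]
grasp pt [ 0.1858 -0.5967  0.2406] tooly yaw -1.269 tilt [-1.e-04  2.e-04 -1.e+00] t 0.35 q [ 1.25  0.33 -0.06  1.46  0.02  1.35 -0.09]
shift cm [ 54.67 -33.81  19.07]
spin 0.1296
big [-369.7 -838.8]
small [-508.4 -871.1]
tip [ -762.8 -1019.8]
block [-479.3 -973.8]
```

View pics/w0.png

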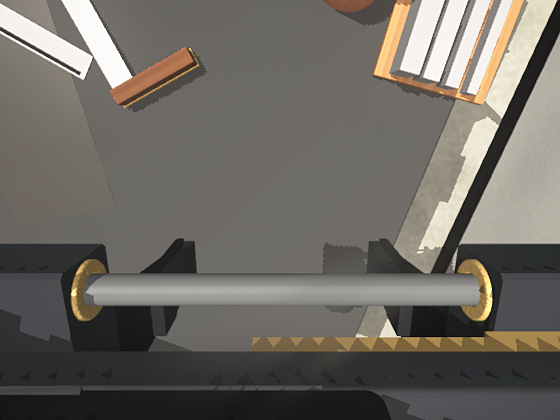

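The arm hasn't moved. The wrist view only shows the square and the gripper fingers at rows 240-340. It seems every row needs all four keys.

{"fn": "move_arm", "kwargs": {
  "steps": [
    {"dx": 3,"dy": -2.1,"dz": 0,"spin": 0},
    {"dx": 4,"dy": -2.9,"dz": 0,"spin": 0},
    {"dx": 4,"dy": -2.9,"dz": 0,"spin": 0},
    {"dx": 4,"dy": -2.9,"dz": 0,"spin": 0},
    {"dx": 4,"dy": -2.9,"dz": 0,"spin": 0},
    {"dx": 4,"dy": -2.9,"dz": 0,"spin": 0},
    {"dx": 4,"dy": -2.9,"dz": 0,"spin": 0},
    {"dx": 4,"dy": -2.9,"dz": 0,"spin": 0},
    {"dx": 4,"dy": -2.9,"dz": 0,"spin": 0},
    {"dx": 4,"dy": -2.9,"dz": 0,"spin": 0},
    {"dx": 4,"dy": -2.9,"dz": 0,"spin": 0},
    {"dx": 4,"dy": -2.9,"dz": 0,"spin": 0}
  ],
  "claw": 5
}}

```text
time: 1.55
ee_pos: [0.5343, -0.1307, 0.4051]
eef_rot: [0.989, 0.15, 0.0, 0.0]
ft_force: [0.4, -1.0, -0.1]
width: 0.0501
grip_force: 0.0
```

{"fn": "move_arm", "kwargs": {
  "steps": [
    {"dx": 4,"dy": -2.9,"dz": 0,"spin": 0},
    {"dx": 3.5,"dy": -2.5,"dz": 0,"spin": 0},
    {"dx": 1.3,"dy": -0.5,"dz": 0,"spin": 0},
    {"dx": 0,"dy": 0,"dz": 0,"spin": 0.13},
    {"dx": 0,"dy": 0,"dz": 0,"spin": 0},
    {"dx": 0,"dy": 0,"dz": 0,"spin": 0}
  ]
}}

```text
time: 2.15
ee_pos: [0.5998, -0.0507, 0.4047]
eef_rot: [0.996, 0.087, -0.0, 0.0]
ft_force: [0.1, 0.4, -0.6]
width: 0.0502
grip_force: 0.0
```

```bash
python3 - <<'E'
from h import *
c=imaging.camera("wrist"); cv2.imwrite("pics/w1.png",c["img"][:,:,::-1])
go([.6072,-.1113,.05],1.743)
for n,X in dict(big=[.6072,-.1113,.068],small=[.5965,-.045,.068],tip=[.5834,.0208,.088],block=[.6483,-.0456,.055]).items(): print(n,proj(c,X).round(1))
np.savez("w1.npz",**c)
E
```

```text
grasp pt [ 0.5997 -0.0508  0.2408] tooly yaw -1.3971 tilt [-0.e+00 -6.e-04 -1.e+00] t 2.2 q [ 0.43  0.33 -0.53  1.5   0.17  1.36 -1.51]
shift cm [-0.31  6.07 19.09]
spin 0.0015
big [345.9 192.9]
small [274.3 191.9]
tip [197.9 198.6]
block [284.5 135.6]
```

View pics/w1.png

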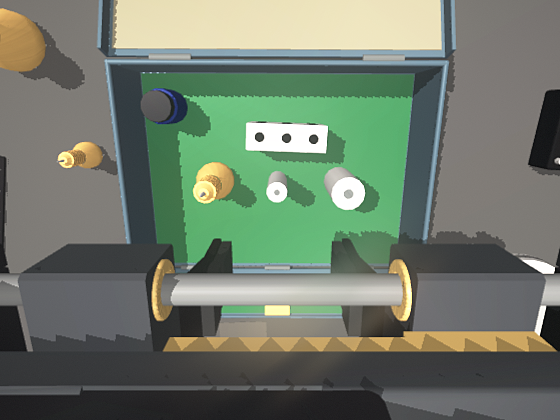

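The wrist view shows the big pin's top at (347,193), the small pin's at (277,192), the holder tip at (203,194) and the block's top at (286,137). That is within a few pixels of the predictions, so I'll refine from here.

```bash
python3 - <<'E'
from h import *
d=dict(np.load("w1.npz")); im=d["img"]
hsv=cv2.cvtColor(im,cv2.COLOR_RGB2HSV)
m=((hsv[...,1]<60)&(hsv[...,2]>190)).astype(np.uint8)
cs,_=cv2.findContours(m,cv2.RETR_EXTERNAL,cv2.CHAIN_APPROX_NONE)
for c in cs:
    x,y=c[:,0].mean(0)
    if cv2.contourArea(c)>100 and 100<y<220 and 180<x<400:
        rr=cv2.minAreaRect(c); (u,v),rad=cv2.minEnclosingCircle(c); print(rr,"circ",(u,v),rad, cv2.contourArea(c))
        z=.055 if rad>25 else .068
        p=rr[0] if rad>25 else (u,v)
        print("   ->",ray(d,p,z).round(4))
        if rad>25:
            b=cv2.boxPoints(rr); W=np.array([ray(d,q,z) for q in b]); print(W.round(4), [np.linalg.norm(W[i]-W[i-1]).round(4) for i in range(4)],[np.arctan2(*(W[i]-W[i-1])[[1,0]]).round(3) for i in range(4)])
print("tip",ray(d,(203,194),.088).round(4))
E
```

```text
((274.3000183105469, 187.6000213623047), (29.96331024169922, 20.57182502746582), 63.43495178222656) circ (276.5, 186.5) 15.700418472290039 377.5
   -> [ 0.6019 -0.0461  0.068 ]
((342.6307678222656, 190.14613342285156), (44.40443420410156, 33.861480712890625), 29.744882583618164) circ (343.5, 188.0) 23.11394691467285 1023.5
   -> [ 0.6114 -0.108   0.068 ]
((286.0605773925781, 137.4254150390625), (81.47821807861328, 28.13304901123047), 2.2025980949401855) circ (286.0, 137.0) 42.450069427490234 2180.0
   -> [ 0.6469 -0.0473  0.055 ]
[[ 0.6287 -0.011   0.055 ]
 [ 0.6545 -0.0082  0.055 ]
 [ 0.6648 -0.083   0.055 ]
 [ 0.6392 -0.0873  0.055 ]] [np.float64(0.0771), np.float64(0.0259), np.float64(0.0755), np.float64(0.0259)] [np.float64(1.707), np.float64(0.108), np.float64(-1.434), np.float64(-2.972)]
tip [0.5884 0.0169 0.088 ]
```

```bash
python3 - <<'E'
from h import *
d=dict(np.load("w1.npz")); im=d["img"]; g=cv2.cvtColor(im,cv2.COLOR_RGB2GRAY)
for t in (225,240,250):
  m=(g>t).astype(np.uint8)
  cs,_=cv2.findContours(m,cv2.RETR_EXTERNAL,cv2.CHAIN_APPROX_NONE)
  for c in cs:
    x,y=c[:,0].mean(0)
    if cv2.contourArea(c)>60 and 160<y<220 and 240<x<400:
        e=cv2.fitEllipse(c); print(t,e,ray(d,e[0],.068).round(4))
s=(im[...,0]>130)&(im[...,2]<110)&(im[...,0].astype(int)-im[...,2]>60); s[:,:180]=0;s[:,245:]=0;s[:150]=0;s[215:]=0
ys,xs=np.nonzero(s); print("holder",xs.min(),xs.max(),ys.min(),ys.max())
cv2.imwrite("pics/w1c.png",cv2.resize(im[150:220,180:380],None,fx=4,fy=4,interpolation=cv2.INTER_CUBIC)[:,:,::-1])
E
```

```text
225 ((276.4062194824219, 191.63406372070312), (19.254640579223633, 19.73247718811035), 126.25855255126953) [ 0.5971 -0.0469  0.068 ]
225 ((347.7757873535156, 193.0104522705078), (31.60835075378418, 32.73583984375), 55.98099136352539) [ 0.6074 -0.1131  0.068 ]
240 ((276.5075988769531, 191.64678955078125), (19.16567039489746, 19.570587158203125), 136.80003356933594) [ 0.5971 -0.047   0.068 ]
240 ((347.91107177734375, 193.01182556152344), (30.938045501708984, 32.583553314208984), 57.70255661010742) [ 0.6074 -0.1132  0.068 ]
250 ((276.4466552734375, 191.5962677001953), (18.992197036743164, 19.399667739868164), 120.17315673828125) [ 0.5971 -0.0469  0.068 ]
250 ((347.92181396484375, 192.91879272460938), (30.671875, 32.4432487487793), 63.12398147583008) [ 0.6075 -0.1132  0.068 ]
holder 200 233 162 201
```

View pics/w1c.png

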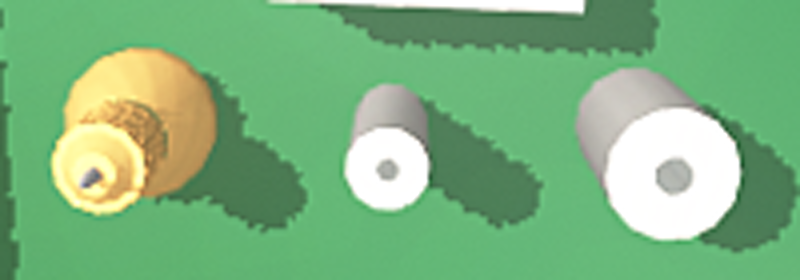

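{"fn": "move_arm", "kwargs": {
  "steps": [
    {"dx": -0.1,"dy": 3,"dz": 0,"spin": 0},
    {"dx": -0.2,"dy": 3.2,"dz": 2,"spin": 0},
    {"dx": 0,"dy": 0,"dz": 4,"spin": 0},
    {"dx": 0,"dy": 0,"dz": 4,"spin": 0},
    {"dx": 0,"dy": 0,"dz": 3,"spin": 0},
    {"dx": 0,"dy": 0,"dz": 2,"spin": 0},
    {"dx": 0,"dy": 0,"dz": 2,"spin": 0},
    {"dx": 0,"dy": 0,"dz": 1.9,"spin": 0},
    {"dx": 0,"dy": 0,"dz": 0,"spin": 0},
    {"dx": 0,"dy": 0,"dz": 0,"spin": 0}
  ]
}}

```text
time: 3.2
ee_pos: [0.6075, -0.112, 0.2163]
eef_rot: [0.996, 0.086, -0.0, 0.0]
ft_force: [0.3, -0.1, 0.3]
width: 0.0498
grip_force: 0.0
```

```bash
python3 - <<'E'
from h import *
go([.6074,-.1127,.052],1.743)
d=dict(np.load("w1.npz"))
print("tip",ray(d,(201.2,195.5),.088).round(4),"foot",ray(d,(215,180),.012).round(4))
c=imaging.camera("wrist"); cv2.imwrite("pics/w2.png",c["img"][:,:,::-1])
E
```

```text
grasp pt [ 0.6075 -0.1121  0.0523] tooly yaw -1.3984 tilt [-0.e+00 -1.e-04 -1.e+00] t 3.2 q [ 0.47  0.53 -0.46  1.65  0.26  1.02 -1.47]
shift cm [-0.03  0.06  0.03]
spin 0.0002
tip [0.5867 0.0183 0.088 ] foot [0.5854 0.02   0.012 ]
```

View pics/w2.png

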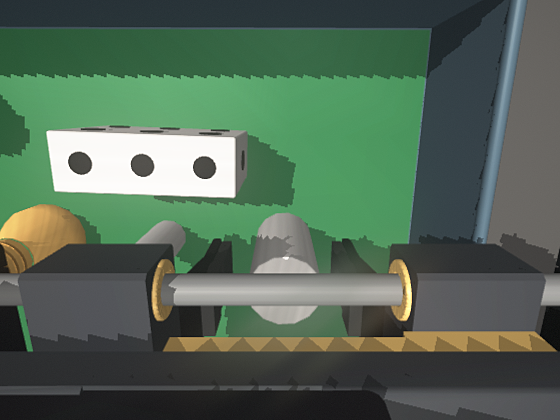

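The pin's top centre (~285) lies between the fingers (218 to 345, midpoint 281), so it is nearly centred. I'll nudge it and close.

{"fn": "move_arm", "kwargs": {
  "steps": [
    {"dx": 0,"dy": 0.08,"dz": 0,"spin": 0},
    {"dx": 0,"dy": 0,"dz": 0,"spin": 0},
    {"dx": 0,"dy": 0,"dz": 0,"spin": 0},
    {"dx": 0,"dy": 0,"dz": 0,"spin": 0},
    {"dx": 0,"dy": 0,"dz": 0,"spin": 0}
  ],
  "claw": 2.5,
  "squeeze": 20
}}

```text
time: 3.75
ee_pos: [0.608, -0.1126, 0.2163]
eef_rot: [0.996, 0.086, 0.0, 0.0]
ft_force: [0.1, -1.1, 4.4]
width: 0.0319
grip_force: 20.0
```

```bash
python3 - <<'E'
from h import *
c=imaging.camera("top"); m=((cv2.cvtColor(c["img"],cv2.COLOR_RGB2GRAY)<45)).astype(np.uint8); m[:, :80]=0; m[:,160:]=0; m[:215]=0;m[340:]=0
m=cv2.morphologyEx(m,cv2.MORPH_CLOSE,np.ones((5,5)))
cs,_=cv2.findContours(m,cv2.RETR_EXTERNAL,2); k=max(cs,key=cv2.contourArea); rr=cv2.minAreaRect(k); print(rr)
W=np.array([ray(c,q,.003) for q in cv2.boxPoints(rr)]); print(W.round(3),W.mean(0).round(4),[np.linalg.norm(W[i]-W[i-1]).round(3) for i in range(4)])
go([.458,.323,.05],1.743)
print(telemetry.read_state()["ft_force"])
E
```

```text
((119.96215057373047, 279.08880615234375), (61.570701599121094, 107.21479034423828), 4.666858196258545)
[[0.348 0.396 0.003]
 [0.576 0.386 0.003]
 [0.563 0.253 0.003]
 [0.335 0.267 0.003]] [0.4558 0.3253 0.003 ] [np.float64(0.13), np.float64(0.228), np.float64(0.134), np.float64(0.229)]
grasp pt [ 0.6082 -0.1127  0.0523] tooly yaw -1.3992 tilt [ 1.e-03 -6.e-04 -1.e+00] t 3.8 q [ 0.47  0.53 -0.46  1.65  0.26  1.02 -1.47]
shift cm [ -7.36 -45.49   0.19]
spin -0.0006
[-0.43890639 -1.05175304  5.46012336]
```

{"fn": "move_arm", "kwargs": {
  "steps": [
    {"dx": 0,"dy": 0,"dz": -0.5,"spin": 0},
    {"dx": 0,"dy": 0,"dz": -1.5,"spin": 0},
    {"dx": 0,"dy": 0,"dz": -3,"spin": 0},
    {"dx": 0,"dy": 0,"dz": -4,"spin": 0},
    {"dx": 0,"dy": 0,"dz": -3,"spin": 0},
    {"dx": 0,"dy": -1,"dz": -1,"spin": 0},
    {"dx": 0,"dy": -2,"dz": 0,"spin": 0},
    {"dx": -0.2,"dy": -4,"dz": 0,"spin": 0},
    {"dx": -0.2,"dy": -4,"dz": 0,"spin": 0},
    {"dx": -0.2,"dy": -4,"dz": 0,"spin": 0},
    {"dx": -0.2,"dy": -4,"dz": 0,"spin": 0},
    {"dx": -0.2,"dy": -4,"dz": 0,"spin": 0}
  ],
  "squeeze": 30
}}

```text
time: 5.0
ee_pos: [0.5571, 0.1149, 0.3448]
eef_rot: [0.996, 0.086, -0.001, 0.0]
ft_force: [-0.1, 0.7, -4.6]
width: 0.0312
grip_force: 30.0
```

{"fn": "move_arm", "kwargs": {
  "steps": [
    {"dx": -0.2,"dy": -4,"dz": 0,"spin": 0},
    {"dx": 0,"dy": -4,"dz": 0,"spin": 0},
    {"dx": 0,"dy": -4,"dz": 0,"spin": 0},
    {"dx": 0,"dy": -4,"dz": 0,"spin": 0},
    {"dx": 0,"dy": -3,"dz": 0,"spin": 0},
    {"dx": 0,"dy": -1.5,"dz": 0,"spin": 0},
    {"dx": 0,"dy": -0.6,"dz": 2,"spin": 0},
    {"dx": 0,"dy": 0,"dz": 4,"spin": 0},
    {"dx": 0,"dy": 0,"dz": 3,"spin": 0},
    {"dx": 0,"dy": 0,"dz": 1.5,"spin": 0},
    {"dx": 0,"dy": 0,"dz": 0.8,"spin": 0},
    {"dx": 0,"dy": 0,"dz": 0,"spin": 0}
  ]
}}

```text
time: 6.2
ee_pos: [0.5205, 0.32, 0.2324]
eef_rot: [0.996, 0.086, -0.0, 0.0]
ft_force: [1.1, 0.3, -3.9]
width: 0.0311
grip_force: 30.0
```

```bash
python3 - <<'E'
from h import *
go([.52,.32,.0513],1.743); print(telemetry.read_state()["ft_force"])
E
```

```text
grasp pt [0.5204 0.32   0.0684] tooly yaw -1.3992 tilt [-7.e-04 -4.e-04 -1.e+00] t 6.2 q [-0.13  0.54 -0.64  1.65  0.35  1.07 -2.27]
shift cm [-0.03 -0.01  1.71]
spin -0.0006
[ 1.05991705  0.3167169  -3.90264276]
```

{"fn": "move_arm", "kwargs": {
  "steps": [
    {"dx": 0,"dy": 0,"dz": 0.7,"spin": 0},
    {"dx": 0,"dy": 0,"dz": 0.5,"spin": 0},
    {"dx": 0,"dy": 0,"dz": 0.3,"spin": 0},
    {"dx": 0,"dy": 0,"dz": 0.1,"spin": 0},
    {"dx": 0,"dy": 0,"dz": 0.1,"spin": 0},
    {"dx": 0,"dy": 0,"dz": 0,"spin": 0}
  ]
}}

```text
time: 6.8
ee_pos: [0.5206, 0.3201, 0.2158]
eef_rot: [0.996, 0.086, 0.0, 0.0]
ft_force: [-0.4, 0.2, -4.6]
width: 0.0315
grip_force: 30.0
```

{"fn": "move_arm", "kwargs": {
  "steps": [
    {"dx": 0,"dy": 0,"dz": 0.05,"spin": 0},
    {"dx": 0,"dy": 0,"dz": 0.05,"spin": 0},
    {"dx": 0,"dy": 0,"dz": 0,"spin": 0},
    {"dx": 0,"dy": 0,"dz": 0,"spin": 0}
  ]
}}

```text
time: 7.2
ee_pos: [0.5207, 0.3202, 0.2153]
eef_rot: [0.996, 0.086, 0.0, -0.0]
ft_force: [-1.5, -2.9, 3.7]
width: 0.0311
grip_force: 30.0
```

{"fn": "move_arm", "kwargs": {
  "steps": [
    {"dx": 0,"dy": 0,"dz": 0,"spin": 0},
    {"dx": 0,"dy": 0,"dz": 0,"spin": 0},
    {"dx": 0,"dy": 0,"dz": 0,"spin": 0},
    {"dx": 0,"dy": 0,"dz": -1,"spin": 0},
    {"dx": 0,"dy": 0,"dz": -3,"spin": 0},
    {"dx": 0,"dy": 0,"dz": -4,"spin": 0},
    {"dx": 0,"dy": 0,"dz": -4,"spin": 0},
    {"dx": 0,"dy": 2,"dz": -3,"spin": 0},
    {"dx": 0.2,"dy": 4,"dz": 0,"spin": 0},
    {"dx": 0.2,"dy": 4.4,"dz": 0,"spin": 0},
    {"dx": 0.2,"dy": 4.4,"dz": 0,"spin": 0},
    {"dx": 0.2,"dy": 4.4,"dz": 0,"spin": 0}
  ],
  "claw": 5
}}

```text
time: 8.4
ee_pos: [0.5613, 0.1308, 0.3657]
eef_rot: [0.996, 0.086, 0.001, 0.0]
ft_force: [1.7, 0.4, -0.4]
width: 0.0497
grip_force: 0.0
```

{"fn": "move_arm", "kwargs": {
  "steps": [
    {"dx": 0.2,"dy": 4.4,"dz": 0,"spin": 0},
    {"dx": 0.2,"dy": 4.4,"dz": 0,"spin": 0},
    {"dx": 0,"dy": 4.4,"dz": 0,"spin": 0},
    {"dx": 0,"dy": 3,"dz": 0,"spin": 0},
    {"dx": 0,"dy": 2,"dz": 0,"spin": 0},
    {"dx": 0,"dy": 0,"dz": 0,"spin": 0},
    {"dx": 0,"dy": 0,"dz": 0,"spin": 0}
  ],
  "claw": 4
}}

```text
time: 9.1
ee_pos: [0.5962, -0.0458, 0.3652]
eef_rot: [0.996, 0.086, 0.0, -0.0]
ft_force: [-0.7, 0.8, 1.0]
width: 0.0401
grip_force: 0.0
```

```bash
python3 - <<'E'
from h import *
c=imaging.camera("wrist"); t=imaging.camera("top")
go([.597,-.0462,.052],1.743)
cv2.imwrite("pics/a3.png",np.hstack([cv2.resize(c["img"][100:350,140:430],(464,400)),cv2.resize(t["img"][200:340,60:180],(336,400))])[:,:,::-1])
g=cv2.cvtColor(c["img"],cv2.COLOR_RGB2GRAY)
cs,_=cv2.findContours((g>240).astype(np.uint8),cv2.RETR_EXTERNAL,cv2.CHAIN_APPROX_NONE)
for k in cs:
    if cv2.contourArea(k)>200: e=cv2.fitEllipse(k); print(e,ray(c,e[0],.068).round(4))
E
```

```text
grasp pt [ 0.5963 -0.0445  0.2012] tooly yaw -1.3968 tilt [ 5.e-04  6.e-04 -1.e+00] t 9.2 q [ 0.43  0.35 -0.53  1.57  0.18  1.28 -1.53]
shift cm [ 0.03  0.19 14.92]
spin 0.0018
((282.13714599609375, 323.947265625), (18.40650177001953, 31.61284828186035), 90.7266845703125) [ 0.4813 -0.0665  0.068 ]
((529.1610107421875, 323.7082214355469), (29.10284996032715, 48.181854248046875), 8.165891647338867) [ 0.5203 -0.2889  0.068 ]
((282.87957763671875, 199.57749938964844), (21.46242904663086, 22.319326400756836), 93.68424987792969) [ 0.5971 -0.047   0.068 ]
((293.55474853515625, 137.77603149414062), (33.333152770996094, 118.43667602539062), 91.99575805664062) [ 0.6479 -0.0466  0.068 ]
```

View pics/a3.png

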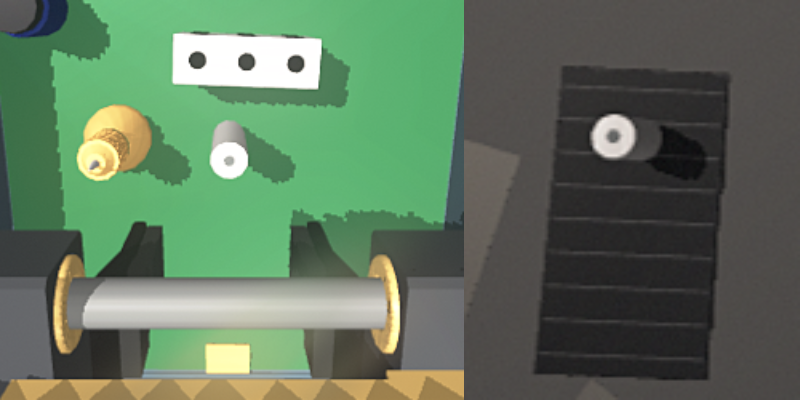

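The big pin stands upright on the mat (right panel, 613,135). The small pin is in view at (229,160) and the holder at (95,160).

{"fn": "move_arm", "kwargs": {
  "steps": [
    {"dx": 0.05,"dy": 0.23,"dz": 1,"spin": 0},
    {"dx": 0,"dy": 0,"dz": 3,"spin": 0},
    {"dx": 0,"dy": 0,"dz": 4,"spin": 0},
    {"dx": 0,"dy": 0,"dz": 3,"spin": 0},
    {"dx": 0,"dy": 0,"dz": 2,"spin": 0},
    {"dx": 0,"dy": 0,"dz": 1.9,"spin": 0},
    {"dx": 0,"dy": 0,"dz": 0,"spin": 0},
    {"dx": 0,"dy": 0,"dz": 0,"spin": 0}
  ]
}}

```text
time: 10.0
ee_pos: [0.5971, -0.0479, 0.2158]
eef_rot: [0.996, 0.086, -0.0, -0.0]
ft_force: [0.3, 0.1, 0.8]
width: 0.0399
grip_force: 0.0
```

```bash
python3 - <<'E'
from h import *
go([.597,-.0466,.052],1.743)
c=imaging.camera("wrist"); cv2.imwrite("pics/w4.png",c["img"][200:340,180:380,::-1])
E
```

```text
grasp pt [ 0.5971 -0.0479  0.0518] tooly yaw -1.398 tilt [-5.e-04  3.e-04 -1.e+00] t 10.0 q [ 0.4   0.5  -0.49  1.7   0.27  1.01 -1.59]
shift cm [ 0.01 -0.12 -0.02]
spin 0.0006
```

View pics/w4.png

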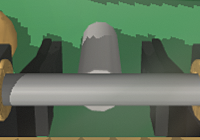

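The pin (x≈99) is slightly left of the finger midpoint (≈101), so I'll shift by -0.1 cm and close.

{"fn": "move_arm", "kwargs": {
  "steps": [
    {"dx": 0,"dy": -0.1,"dz": 0,"spin": 0},
    {"dx": 0,"dy": 0,"dz": 0,"spin": 0},
    {"dx": 0,"dy": 0,"dz": 0,"spin": 0},
    {"dx": 0,"dy": 0,"dz": 0,"spin": 0},
    {"dx": 0,"dy": 0,"dz": 0,"spin": 0}
  ],
  "claw": 1.5,
  "squeeze": 20
}}

```text
time: 10.55
ee_pos: [0.5972, -0.0475, 0.2161]
eef_rot: [0.996, 0.086, 0.0, 0.0]
ft_force: [0.1, 0.1, 3.6]
width: 0.0193
grip_force: 20.0
```

```bash
python3 - <<'E'
from h import *
go([.45,.325,.0508],1.743)
E
```

```text
grasp pt [ 0.5973 -0.0475  0.0521] tooly yaw -1.3991 tilt [ 7.e-04 -1.e-04 -1.e+00] t 10.55 q [ 0.4   0.5  -0.49  1.7   0.27  1.01 -1.59]
shift cm [ -8.14 -39.22   0.12]
spin -0.0005
```

{"fn": "move_arm", "kwargs": {
  "steps": [
    {"dx": 0,"dy": 0,"dz": -0.5,"spin": 0},
    {"dx": 0,"dy": 0,"dz": -1.5,"spin": 0},
    {"dx": 0,"dy": 0,"dz": -3,"spin": 0},
    {"dx": 0,"dy": 0,"dz": -4,"spin": 0},
    {"dx": 0,"dy": 0,"dz": -3,"spin": 0},
    {"dx": 0,"dy": -1,"dz": -1,"spin": 0},
    {"dx": -0.5,"dy": -2.2,"dz": 0,"spin": 0},
    {"dx": -0.8,"dy": -4,"dz": 0,"spin": 0},
    {"dx": -0.8,"dy": -4,"dz": 0,"spin": 0},
    {"dx": -0.8,"dy": -4,"dz": 0,"spin": 0},
    {"dx": -0.8,"dy": -4,"dz": 0,"spin": 0},
    {"dx": -0.8,"dy": -4,"dz": 0,"spin": 0}
  ]
}}

```text
time: 11.75
ee_pos: [0.5116, 0.1753, 0.3455]
eef_rot: [0.996, 0.086, -0.0, 0.0]
ft_force: [-0.1, -0.0, -1.1]
width: 0.0194
grip_force: 20.0
```

{"fn": "move_arm", "kwargs": {
  "steps": [
    {"dx": -0.8,"dy": -4,"dz": 0,"spin": 0},
    {"dx": -0.8,"dy": -4,"dz": 0,"spin": 0},
    {"dx": -0.8,"dy": -4,"dz": 0,"spin": 0},
    {"dx": -0.7,"dy": -2.5,"dz": 0,"spin": 0},
    {"dx": -0.5,"dy": -1.5,"dz": 0,"spin": 0},
    {"dx": 0,"dy": 0,"dz": 3,"spin": 0},
    {"dx": 0,"dy": 0,"dz": 4,"spin": 0},
    {"dx": 0,"dy": 0,"dz": 3,"spin": 0},
    {"dx": 0,"dy": 0,"dz": 2,"spin": 0},
    {"dx": 0,"dy": 0,"dz": 0.7,"spin": 0},
    {"dx": 0,"dy": 0,"dz": 0,"spin": 0},
    {"dx": 0,"dy": 0,"dz": 0,"spin": 0}
  ]
}}

```text
time: 12.95
ee_pos: [0.4503, 0.3253, 0.2198]
eef_rot: [0.996, 0.086, 0.0, -0.0]
ft_force: [0.6, -0.3, -1.3]
width: 0.0191
grip_force: 20.0
```

```bash
python3 - <<'E'
from h import *
go([.45,.325,.0508],1.743); print(telemetry.read_state()["ft_force"])
E
```

```text
grasp pt [0.4504 0.3254 0.0558] tooly yaw -1.3987 tilt [ 9.e-04  6.e-04 -1.e+00] t 12.95 q [-0.13  0.46 -0.7   1.81  0.34  1.   -2.36]
shift cm [-0.05  0.04  0.5 ]
spin -0.0002
[ 0.60243176 -0.29693861 -1.28239738]
```

{"fn": "move_arm", "kwargs": {
  "steps": [
    {"dx": 0,"dy": 0,"dz": 0.2,"spin": 0},
    {"dx": 0,"dy": 0,"dz": 0.15,"spin": 0},
    {"dx": 0,"dy": 0,"dz": 0.07,"spin": 0},
    {"dx": 0,"dy": 0,"dz": 0.03,"spin": 0},
    {"dx": 0,"dy": 0,"dz": 0,"spin": 0},
    {"dx": 0,"dy": 0,"dz": 0,"spin": 0}
  ]
}}

```text
time: 13.55
ee_pos: [0.4505, 0.3251, 0.2151]
eef_rot: [0.996, 0.086, 0.001, -0.0]
ft_force: [-0.9, -1.4, 6.3]
width: 0.0194
grip_force: 20.0
```

{"fn": "move_arm", "kwargs": {
  "steps": [
    {"dx": 0,"dy": 0,"dz": 0,"spin": 0},
    {"dx": 0,"dy": 0,"dz": 0,"spin": 0},
    {"dx": 0,"dy": 0,"dz": 0,"spin": 0},
    {"dx": 0,"dy": 0,"dz": -1,"spin": 0},
    {"dx": 0,"dy": 0,"dz": -3,"spin": 0},
    {"dx": 0,"dy": 0,"dz": -4,"spin": 0},
    {"dx": 0,"dy": 0,"dz": -4,"spin": 0},
    {"dx": 0,"dy": 2,"dz": -3,"spin": 0},
    {"dx": 1,"dy": 4,"dz": 0,"spin": 0},
    {"dx": 1,"dy": 4.4,"dz": 0,"spin": 0},
    {"dx": 1,"dy": 4.4,"dz": 0,"spin": 0},
    {"dx": 1,"dy": 4.4,"dz": 0,"spin": 0}
  ],
  "claw": 4.5
}}

```text
time: 14.75
ee_pos: [0.5227, 0.141, 0.3652]
eef_rot: [0.996, 0.086, 0.001, 0.0]
ft_force: [0.7, -0.4, -0.6]
width: 0.0452
grip_force: 0.0
```

{"fn": "move_arm", "kwargs": {
  "steps": [
    {"dx": 1,"dy": 4,"dz": 0,"spin": 0},
    {"dx": 1,"dy": 4,"dz": 0,"spin": 0},
    {"dx": 1,"dy": 3,"dz": 0,"spin": 0},
    {"dx": 1,"dy": 2.2,"dz": 0,"spin": 0},
    {"dx": 0,"dy": 0,"dz": 0,"spin": 0},
    {"dx": 0,"dy": 0,"dz": 0,"spin": 0}
  ]
}}

```text
time: 15.35
ee_pos: [0.5843, 0.0194, 0.3646]
eef_rot: [0.996, 0.086, 0.0, -0.0]
ft_force: [0.5, 0.9, 0.0]
width: 0.045
grip_force: 0.0
```

```bash
python3 - <<'E'
from h import *
c=imaging.camera("wrist"); t=imaging.camera("top")
go([.585,.0195,.056],1.743)
a=cv2.resize(c["img"][140:280,220:340],(480,560),interpolation=cv2.INTER_CUBIC); b=cv2.resize(t["img"][200:340,80:160],(320,560))
cv2.imwrite("pics/a5.png",np.hstack([a,b])[:,:,::-1]); np.savez("w5.npz",**c)
E
```

```text
grasp pt [0.584  0.0207 0.2006] tooly yaw -1.3973 tilt [ 2.e-04  5.e-04 -1.e+00] t 15.45 q [ 0.35  0.32 -0.57  1.6   0.18  1.27 -1.64]
shift cm [ 0.07  0.14 14.46]
spin 0.0013
```

View pics/a5.png

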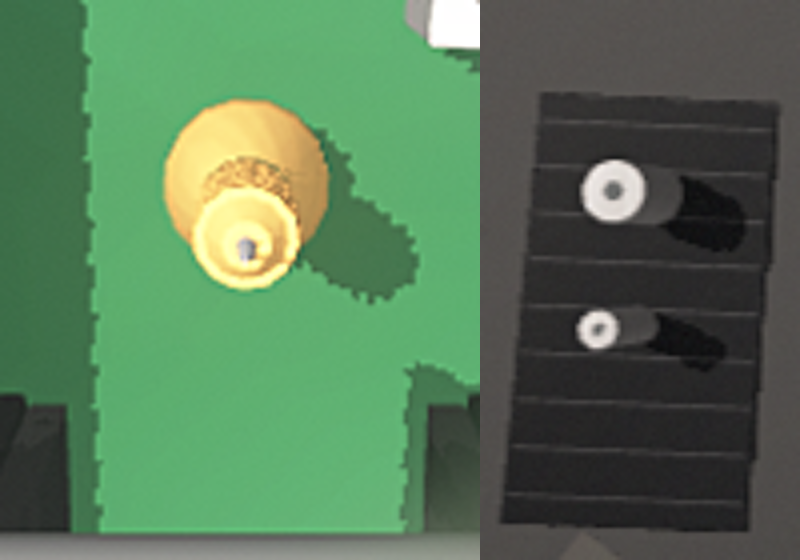

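Both pins stand upright on the mat. In the left panel the holder tip is at (247,252), the cap centre at (246,239) and the foot centre at (247,182).

```bash
python3 - <<'E'
from h import *
d=dict(np.load("w5.npz"))
for p,z in [((281.4,202.6),.087),((281.1,199.4),.074),((281.4,185.2),.016)]: print(ray(d,p,z).round(4))
E
```

```text
[0.5874 0.0199 0.087 ]
[0.5866 0.02   0.074 ]
[0.5861 0.0197 0.016 ]
```

{"fn": "move_arm", "kwargs": {
  "steps": [
    {"dx": 0.2,"dy": 0.1,"dz": 1,"spin": 0},
    {"dx": 0,"dy": 0,"dz": 3,"spin": 0},
    {"dx": 0,"dy": 0,"dz": 4,"spin": 0},
    {"dx": 0,"dy": 0,"dz": 3,"spin": 0},
    {"dx": 0,"dy": 0,"dz": 2,"spin": 0},
    {"dx": 0,"dy": 0,"dz": 1.4,"spin": 0},
    {"dx": 0,"dy": 0,"dz": 0,"spin": 0},
    {"dx": 0,"dy": 0,"dz": 0,"spin": 0}
  ]
}}

```text
time: 16.25
ee_pos: [0.5868, 0.0191, 0.2209]
eef_rot: [0.996, 0.086, 0.0, -0.0]
ft_force: [0.9, 0.4, 1.2]
width: 0.0446
grip_force: 0.0
```

```bash
python3 - <<'E'
from h import *
go([.5865,.0198,.056],1.743)
E
```

```text
grasp pt [0.5869 0.0191 0.0569] tooly yaw -1.3985 tilt [ 7.e-04  1.e-04 -1.e+00] t 16.25 q [ 0.32  0.48 -0.53  1.73  0.28  1.01 -1.71]
shift cm [-0.03 -0.08  0.09]
spin 0.0001
```

{"fn": "move_arm", "kwargs": {
  "steps": [
    {"dx": 0,"dy": -0.06,"dz": 0.05,"spin": 0},
    {"dx": 0,"dy": 0,"dz": 0,"spin": 0},
    {"dx": 0,"dy": 0,"dz": 0,"spin": 0},
    {"dx": 0,"dy": 0,"dz": 0,"spin": 0},
    {"dx": 0,"dy": 0,"dz": 0,"spin": 0}
  ],
  "claw": 1.7,
  "squeeze": 25
}}

```text
time: 16.75
ee_pos: [0.5866, 0.0195, 0.2201]
eef_rot: [0.996, 0.086, 0.0, -0.0]
ft_force: [-0.4, 1.5, 2.5]
width: 0.0212
grip_force: 25.0
```

```bash
python3 - <<'E'
from h import *
go([.38,.329,.0555],1.743)
E
```

```text
grasp pt [0.5867 0.0195 0.0561] tooly yaw -1.3989 tilt [ 7.e-04  2.e-04 -1.e+00] t 16.75 q [ 0.32  0.48 -0.53  1.73  0.28  1.01 -1.71]
shift cm [-15.07 -34.03   0.06]
spin -0.0003
```

{"fn": "move_arm", "kwargs": {
  "steps": [
    {"dx": 0,"dy": 0,"dz": -0.5,"spin": 0},
    {"dx": 0,"dy": 0,"dz": -1.5,"spin": 0},
    {"dx": 0,"dy": 0,"dz": -3,"spin": 0},
    {"dx": 0,"dy": 0,"dz": -4,"spin": 0},
    {"dx": 0,"dy": 0,"dz": -3,"spin": 0},
    {"dx": 0,"dy": -1,"dz": -1,"spin": 0},
    {"dx": -1,"dy": -2,"dz": 0,"spin": 0},
    {"dx": -1.6,"dy": -3.6,"dz": 0,"spin": 0},
    {"dx": -1.6,"dy": -3.6,"dz": 0,"spin": 0},
    {"dx": -1.6,"dy": -3.6,"dz": 0,"spin": 0},
    {"dx": -1.6,"dy": -3.6,"dz": 0,"spin": 0},
    {"dx": -1.6,"dy": -3.6,"dz": 0,"spin": 0}
  ]
}}

```text
time: 17.95
ee_pos: [0.4601, 0.2124, 0.3493]
eef_rot: [0.996, 0.086, -0.0, 0.0]
ft_force: [0.8, 0.2, -2.7]
width: 0.0213
grip_force: 25.0
```

{"fn": "move_arm", "kwargs": {
  "steps": [
    {"dx": -1.6,"dy": -3.6,"dz": 0,"spin": 0},
    {"dx": -1.6,"dy": -3.6,"dz": 0,"spin": 0},
    {"dx": -1.6,"dy": -3.3,"dz": 0,"spin": 0},
    {"dx": -0.9,"dy": -1.7,"dz": 0,"spin": 0},
    {"dx": -0.4,"dy": -0.8,"dz": 0,"spin": 0},
    {"dx": 0,"dy": 0,"dz": 3,"spin": 0},
    {"dx": 0,"dy": 0,"dz": 4,"spin": 0},
    {"dx": 0,"dy": 0,"dz": 3,"spin": 0},
    {"dx": 0,"dy": 0,"dz": 2,"spin": 0},
    {"dx": 0,"dy": 0,"dz": 0.6,"spin": 0},
    {"dx": 0,"dy": 0,"dz": 0,"spin": 0},
    {"dx": 0,"dy": 0,"dz": 0,"spin": 0}
  ]
}}

```text
time: 19.15
ee_pos: [0.38, 0.3286, 0.2247]
eef_rot: [0.996, 0.086, 0.001, -0.0]
ft_force: [-0.2, -0.0, -3.0]
width: 0.0213
grip_force: 25.0
```

```bash
python3 - <<'E'
from h import *
go([.38,.329,.0551],1.743); print(telemetry.read_state()["ft_force"])
E
```

```text
grasp pt [0.3802 0.3287 0.0607] tooly yaw -1.3993 tilt [ 1.1e-03  6.0e-04 -1.0e+00] t 19.15 q [-0.12  0.35 -0.77  1.94  0.3   0.96 -2.44]
shift cm [-0.01 -0.03  0.56]
spin -0.0008
[-0.15843477 -0.0373566  -3.04835332]
```

{"fn": "move_arm", "kwargs": {
  "steps": [
    {"dx": 0,"dy": 0,"dz": 0.2,"spin": 0},
    {"dx": 0,"dy": 0,"dz": 0.15,"spin": 0},
    {"dx": 0,"dy": 0,"dz": 0.1,"spin": 0},
    {"dx": 0,"dy": 0,"dz": 0.05,"spin": 0},
    {"dx": 0,"dy": 0,"dz": 0,"spin": 0},
    {"dx": 0,"dy": 0,"dz": 0,"spin": 0}
  ]
}}

```text
time: 19.75
ee_pos: [0.3797, 0.3286, 0.2191]
eef_rot: [0.996, 0.086, 0.0, -0.0]
ft_force: [-1.0, -1.5, 3.6]
width: 0.0214
grip_force: 25.0
```

{"fn": "move_arm", "kwargs": {
  "steps": [
    {"dx": 0,"dy": 0,"dz": 0,"spin": 0},
    {"dx": 0,"dy": 0,"dz": 0,"spin": 0},
    {"dx": 0,"dy": 0,"dz": 0,"spin": 0},
    {"dx": 0,"dy": 0,"dz": -1,"spin": 0},
    {"dx": 0,"dy": 0,"dz": -3,"spin": 0},
    {"dx": 0,"dy": 0,"dz": -4,"spin": 0},
    {"dx": 0,"dy": 0,"dz": -4,"spin": 0},
    {"dx": 0,"dy": 2,"dz": -3,"spin": 0},
    {"dx": 2,"dy": 4,"dz": 0,"spin": 0},
    {"dx": 2,"dy": 4,"dz": 0,"spin": 0},
    {"dx": 2,"dy": 4,"dz": 0,"spin": 0},
    {"dx": 2,"dy": 4,"dz": 0,"spin": 0}
  ],
  "claw": 4.5
}}

```text
time: 20.95
ee_pos: [0.4898, 0.1633, 0.3698]
eef_rot: [0.996, 0.086, 0.001, 0.0]
ft_force: [1.1, 0.9, 0.1]
width: 0.045
grip_force: 0.0
```

{"fn": "move_arm", "kwargs": {
  "steps": [
    {"dx": 2,"dy": 4,"dz": 0,"spin": 0},
    {"dx": 2,"dy": 4,"dz": 0,"spin": 0},
    {"dx": 2,"dy": 4,"dz": 0,"spin": 0},
    {"dx": 2,"dy": 4,"dz": 0,"spin": 0},
    {"dx": 2,"dy": 4,"dz": 0,"spin": 0},
    {"dx": 1.9,"dy": 3.6,"dz": 0,"spin": 0},
    {"dx": 0,"dy": 0,"dz": 0,"spin": -0.14},
    {"dx": 0,"dy": 0,"dz": 0,"spin": -0.14},
    {"dx": 0,"dy": 0,"dz": 0,"spin": -0.14},
    {"dx": 0,"dy": 0,"dz": 0,"spin": -0.14},
    {"dx": 0,"dy": 0,"dz": 0,"spin": -0.14},
    {"dx": 0,"dy": 0,"dz": 0,"spin": -0.14}
  ],
  "claw": 4
}}

```text
time: 22.15
ee_pos: [0.6466, -0.0473, 0.3696]
eef_rot: [0.873, 0.487, 0.0, -0.0]
ft_force: [0.0, -0.3, 0.9]
width: 0.0402
grip_force: 0.0
```

{"fn": "move_arm", "kwargs": {
  "steps": [
    {"dx": 0,"dy": 0,"dz": 0,"spin": -0.14},
    {"dx": 0,"dy": 0,"dz": 0,"spin": -0.14},
    {"dx": 0,"dy": 0,"dz": 0,"spin": -0.14},
    {"dx": 0,"dy": 0,"dz": 0,"spin": -0.14},
    {"dx": 0,"dy": 0,"dz": 0,"spin": -0.14},
    {"dx": 0,"dy": 0,"dz": 0,"spin": 0},
    {"dx": 0,"dy": 0,"dz": 0,"spin": 0}
  ]
}}

```text
time: 22.85
ee_pos: [0.6467, -0.0475, 0.3692]
eef_rot: [0.657, 0.754, 0.0, 0.0]
ft_force: [-0.3, 0.9, 0.9]
width: 0.04
grip_force: 0.0
```

```bash
python3 - <<'E'
from h import *
c=imaging.camera("wrist"); t=imaging.camera("top")
go([.6475,-.0465,.038],.138)
np.savez("w6.npz",**c)
g=cv2.cvtColor(c["img"],cv2.COLOR_RGB2GRAY)
cs,_=cv2.findContours((g>235).astype(np.uint8),cv2.RETR_EXTERNAL,cv2.CHAIN_APPROX_NONE)
for k in cs:
    if cv2.contourArea(k)>800:
        rr=cv2.minAreaRect(k); W=np.array([ray(c,q,.0548) for q in cv2.boxPoints(rr)])
        print(rr,W.mean(0).round(4),[np.linalg.norm(W[i]-W[i-1]).round(4) for i in range(4)],[np.arctan2(*(W[i]-W[i-1])[[1,0]]).round(3) for i in range(4)])
a=cv2.resize(c["img"],(480,360)); b=cv2.resize(t["img"][200:340,80:160],(206,360))
cv2.imwrite("pics/a6.png",np.hstack([a,b])[:,:,::-1])
E
```

```text
grasp pt [ 0.6467 -0.0474  0.205 ] tooly yaw 0.1377 tilt [ 2.e-04 -0.e+00 -1.e+00] t 22.95 q [ 0.56  0.52 -0.78  1.41  0.36  1.36 -0.1 ]
shift cm [ 0.08  0.09 16.7 ]
spin -0.0003
((282.9999694824219, 194.49996948242188), (27.999996185302734, 82.99998474121094), 0.0) [ 0.6471 -0.0468  0.0548] [np.float64(0.0253), np.float64(0.0745), np.float64(0.0237), np.float64(0.0745)] [np.float64(-3.005), np.float64(1.698), np.float64(0.137), np.float64(-1.422)]
```

View pics/a6.png

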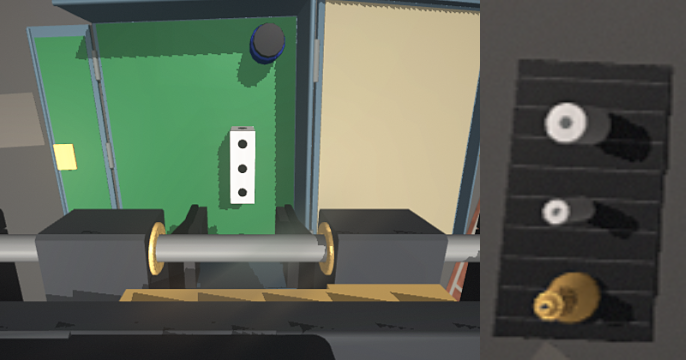

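All three stand upright on the mat (right panel). The block sits square to the fingers in the wrist view, near (242,167).

{"fn": "move_arm", "kwargs": {
  "steps": [
    {"dx": 0.07,"dy": 0.06,"dz": 1,"spin": 0},
    {"dx": 0,"dy": 0,"dz": 3,"spin": 0},
    {"dx": 0,"dy": 0,"dz": 4,"spin": 0},
    {"dx": 0,"dy": 0,"dz": 4,"spin": 0},
    {"dx": 0,"dy": 0,"dz": 2.5,"spin": 0},
    {"dx": 0,"dy": 0,"dz": 1.5,"spin": 0},
    {"dx": 0,"dy": 0,"dz": 0.8,"spin": 0},
    {"dx": 0,"dy": 0,"dz": 0,"spin": 0},
    {"dx": 0,"dy": 0,"dz": 0,"spin": 0}
  ]
}}

```text
time: 23.85
ee_pos: [0.6478, -0.0465, 0.202]
eef_rot: [0.656, 0.755, 0.001, 0.001]
ft_force: [-0.6, -0.4, 0.4]
width: 0.0395
grip_force: 0.0
```

```bash
python3 - <<'E'
from h import *
go([.6472,-.0467,.037],.138); print(telemetry.read_state()["ft_force"])
E
```

```text
grasp pt [ 0.6481 -0.0465  0.038 ] tooly yaw 0.1407 tilt [ 1.9e-03 -1.0e-04 -1.0e+00] t 23.85 q [ 0.52  0.67 -0.71  1.56  0.48  1.09 -0.17]
shift cm [-0.   -0.09  0.1 ]
spin 0.0027
[-0.6234043  -0.37749755  0.42007961]
```

{"fn": "move_arm", "kwargs": {
  "steps": [
    {"dx": 0,"dy": 0,"dz": 0,"spin": 0},
    {"dx": 0,"dy": 0,"dz": 0,"spin": 0},
    {"dx": 0,"dy": 0,"dz": 0,"spin": 0},
    {"dx": 0,"dy": 0,"dz": 0,"spin": 0},
    {"dx": 0,"dy": 0,"dz": 0,"spin": 0}
  ],
  "claw": 1.8,
  "squeeze": 45
}}

```text
time: 24.35
ee_pos: [0.6476, -0.0467, 0.2015]
eef_rot: [0.656, 0.755, 0.0, 0.001]
ft_force: [0.7, -0.6, 5.7]
width: 0.0254
grip_force: 45.0
```

```bash
python3 - <<'E'
from h import *
c=imaging.camera("top"); h=cv2.cvtColor(c["img"],cv2.COLOR_RGB2HSV)
m=((h[...,1]<50)&(h[...,2]>130)).astype(np.uint8); m[:,:395]=0;m[:,470:]=0;m[:215]=0;m[300:]=0
cs,_=cv2.findContours(m,cv2.RETR_EXTERNAL,cv2.CHAIN_APPROX_NONE); k=max(cs,key=cv2.contourArea)
e=cv2.fitEllipse(k); F=ray(c,e[0],.02); print(e,F, ray(c,(e[0][0]-e[1][0]/2,e[0][1]),.02)-F)
s=imaging.camera("scene"); print("scene pred",proj(s,F))
h=cv2.cvtColor(s["img"],cv2.COLOR_RGB2HSV); m=((h[...,1]<50)&(h[...,2]>150)).astype(np.uint8); m[:,:68]=0;m[:,145:]=0;m[:220]=0;m[285:]=0
cs,_=cv2.findContours(m,cv2.RETR_EXTERNAL,cv2.CHAIN_APPROX_NONE); k=max(cs,key=cv2.contourArea); e=cv2.fitEllipse(cv2.convexHull(k)); print(e,ray(s,e[0],.02))
go([F[0],F[1],.0535],.138)
E
```

```text
((434.90423583984375, 254.7415313720703), (49.44367599487305, 61.29551315307617), 150.0971221923828) [ 0.4966989  -0.35821338  0.02      ] [0.00073821 0.0543908  0.        ]
scene pred [104.54174018 248.33789864]
((105.15960693359375, 251.7155303955078), (51.52626037597656, 64.69720458984375), 67.13058471679688) [ 0.50647415 -0.35936398  0.02      ]
grasp pt [ 0.6478 -0.0467  0.0375] tooly yaw 0.1409 tilt [ 1.3e-03 -3.0e-04 -1.0e+00] t 24.45 q [ 0.52  0.67 -0.71  1.56  0.48  1.09 -0.17]
shift cm [-28.72 -19.33  -1.61]
spin 0.0029
```

```bash
python3 - <<'E'
from h import *
for n,(x0,x1,y0,y1) in dict(top=(395,470,215,300),scene=(68,145,220,285)).items():
    c=imaging.camera(n); im=cv2.cvtColor(cv2.imread(f"pics/{n}0.png"),cv2.COLOR_BGR2RGB)
    h=cv2.cvtColor(im,cv2.COLOR_RGB2HSV); m=((h[...,1]<60)&(h[...,2]>130)).astype(np.uint8); k=np.zeros_like(m);k[y0:y1,x0:x1]=1;m*=k
    cs,_=cv2.findContours(m,cv2.RETR_EXTERNAL,cv2.CHAIN_APPROX_NONE); k=max(cs,key=cv2.contourArea)
    e=cv2.fitEllipse(cv2.convexHull(k)); W=np.array([ray(c,p,.02) for p in k[:,0]]); (u,v),rr=cv2.minEnclosingCircle(W[:,:2].astype(np.float32)*1000)
    print(n,e,ray(c,e[0],.02).round(4),"enc",u,v,rr)
E
```

```text
top ((431.9864807128906, 256.04998779296875), (58.019412994384766, 60.92844772338867), 140.79296875) [ 0.494  -0.3516  0.02  ] enc 494.4737548828125 -351.8111572265625 65.27244567871094
scene ((107.89769744873047, 253.71922302246094), (59.73221206665039, 68.48839569091797), 70.70203399658203) [ 0.5147 -0.3559  0.02  ] enc 513.3858642578125 -356.0743103027344 85.16099548339844
```

{"fn": "move_arm", "kwargs": {
  "steps": [
    {"dx": 0,"dy": 0,"dz": -0.5,"spin": 0},
    {"dx": 0,"dy": 0,"dz": -1.5,"spin": 0},
    {"dx": 0,"dy": 0,"dz": -3,"spin": 0},
    {"dx": 0,"dy": 0,"dz": -4,"spin": 0},
    {"dx": 0,"dy": 0,"dz": -3,"spin": 0},
    {"dx": -0.6,"dy": -0.4,"dz": -1,"spin": 0},
    {"dx": -1.5,"dy": -1.1,"dz": 0,"spin": 0},
    {"dx": -2.8,"dy": -2,"dz": 0,"spin": 0},
    {"dx": -2.8,"dy": -2,"dz": 0,"spin": 0},
    {"dx": -2.8,"dy": -2,"dz": 0,"spin": 0},
    {"dx": -2.8,"dy": -2,"dz": 0,"spin": 0},
    {"dx": -2.8,"dy": -2,"dz": 0,"spin": 0}
  ]
}}

```text
time: 25.75
ee_pos: [0.5543, -0.2238, 0.3294]
eef_rot: [0.656, 0.755, -0.001, -0.001]
ft_force: [0.4, -0.6, -7.3]
width: 0.0247
grip_force: 45.0
```

{"fn": "move_arm", "kwargs": {
  "steps": [
    {"dx": -2.8,"dy": -2,"dz": 0,"spin": 0},
    {"dx": -2.8,"dy": -2,"dz": 0,"spin": 0},
    {"dx": -2.8,"dy": -2,"dz": 0,"spin": 0},
    {"dx": -2,"dy": -1.2,"dz": 0,"spin": 0},
    {"dx": -1.2,"dy": -0.6,"dz": 0,"spin": 0},
    {"dx": -0.6,"dy": -0.3,"dz": 1,"spin": 0},
    {"dx": 0,"dy": 0,"dz": 3,"spin": 0},
    {"dx": 0,"dy": 0,"dz": 3,"spin": 0},
    {"dx": 0,"dy": 0,"dz": 2,"spin": 0},
    {"dx": 0,"dy": 0,"dz": 1.3,"spin": 0},
    {"dx": 0,"dy": 0,"dz": 0,"spin": 0},
    {"dx": 0,"dy": 0,"dz": 0,"spin": 0}
  ]
}}

```text
time: 26.95
ee_pos: [0.4935, -0.3539, 0.2283]
eef_rot: [0.655, 0.755, 0.0, 0.0]
ft_force: [0.1, 0.4, -6.1]
width: 0.0252
grip_force: 45.0
```

```bash
python3 - <<'E'
from h import *
go([.494,-.354,.0535],.14); print(telemetry.read_state()["ft_force"])
E
```

```text
grasp pt [ 0.4937 -0.3539  0.0643] tooly yaw 0.1419 tilt [ 7.e-04  0.e+00 -1.e+00] t 26.95 q [ 1.07  0.54 -0.67  1.67  0.37  1.06  0.43]
shift cm [-0.02  0.03  1.08]
spin 0.0019
[ 0.12524001  0.35040484 -6.13448719]
```

{"fn": "move_arm", "kwargs": {
  "steps": [
    {"dx": 0,"dy": 0,"dz": 0.4,"spin": 0},
    {"dx": 0,"dy": 0,"dz": 0.3,"spin": 0},
    {"dx": 0,"dy": 0,"dz": 0.15,"spin": 0},
    {"dx": 0,"dy": 0,"dz": 0.1,"spin": 0},
    {"dx": 0,"dy": 0,"dz": 0.05,"spin": 0},
    {"dx": 0,"dy": 0,"dz": 0.05,"spin": 0},
    {"dx": 0,"dy": 0,"dz": 0,"spin": 0}
  ]
}}

```text
time: 27.65
ee_pos: [0.493, -0.3544, 0.2175]
eef_rot: [0.656, 0.755, -0.0, 0.0]
ft_force: [-1.5, -0.2, -4.3]
width: 0.0252
grip_force: 45.0
```

{"fn": "move_arm", "kwargs": {
  "steps": [
    {"dx": 0,"dy": 0,"dz": 0.05,"spin": 0},
    {"dx": 0,"dy": 0,"dz": 0.03,"spin": 0},
    {"dx": 0,"dy": 0,"dz": 0,"spin": 0},
    {"dx": 0,"dy": 0,"dz": 0,"spin": 0}
  ]
}}

```text
time: 28.05
ee_pos: [0.493, -0.3543, 0.2175]
eef_rot: [0.656, 0.755, -0.0, 0.0]
ft_force: [-5.2, 4.1, 6.9]
width: 0.0248
grip_force: 45.0
```

{"fn": "move_arm", "kwargs": {
  "steps": [
    {"dx": 0,"dy": 0,"dz": 0,"spin": 0},
    {"dx": 0,"dy": 0,"dz": 0,"spin": 0},
    {"dx": 0,"dy": 0,"dz": 0,"spin": 0},
    {"dx": 0,"dy": 0,"dz": -1,"spin": 0},
    {"dx": 0,"dy": 0,"dz": -3,"spin": 0},
    {"dx": 0,"dy": 0,"dz": -4,"spin": 0},
    {"dx": 0,"dy": 0,"dz": -4,"spin": 0},
    {"dx": -2,"dy": 0,"dz": -2,"spin": 0},
    {"dx": -3,"dy": 0,"dz": 0,"spin": 0},
    {"dx": -2,"dy": 0,"dz": 0,"spin": 0},
    {"dx": 0,"dy": 0,"dz": 0,"spin": 0},
    {"dx": 0,"dy": 0,"dz": 0,"spin": 0}
  ],
  "claw": 4.5
}}

```text
time: 29.25
ee_pos: [0.5029, -0.4234, 0.3568]
eef_rot: [0.656, 0.755, 0.0, 0.0]
ft_force: [-0.2, 0.2, 0.1]
width: 0.045
grip_force: 0.0
```

```bash
python3 - <<'E'
from h import *
go([.494,-.354,.0535],.14)
c=imaging.camera("wrist"); cv2.imwrite("pics/w7.png",c["img"][:,:,::-1]); np.savez("w7.npz",**c)
E
```

```text
grasp pt [ 0.503  -0.4233  0.1928] tooly yaw 0.1409 tilt [ 5.e-04  6.e-04 -1.e+00] t 29.25 q [ 1.11  0.52 -0.68  1.4   0.32  1.33  0.56]
shift cm [ 6.98  0.08 13.93]
spin 0.0009
```

View pics/w7.png

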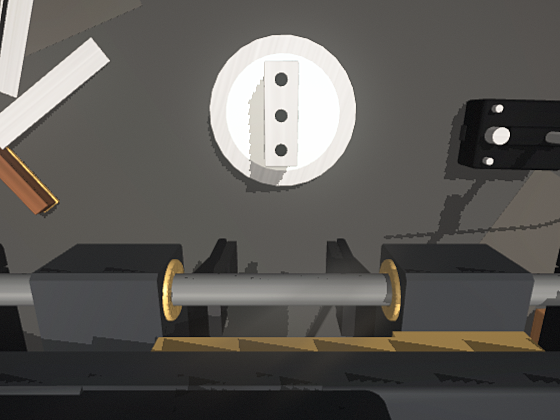

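The block stands upright on the flat. Its middle hole is at (281,115), and the disc spans about x 210-355 and y 35-185.

```bash
python3 - <<'E'
from h import *
d=dict(np.load("w7.npz")); im=d["img"]; g=cv2.cvtColor(im,cv2.COLOR_RGB2GRAY)
for t in (120,150,170):
    m=(g>t).astype(np.uint8); m[:,:200]=0;m[:,370:]=0;m[:25]=0;m[200:]=0
    cs,_=cv2.findContours(m,cv2.RETR_EXTERNAL,cv2.CHAIN_APPROX_NONE); k=max(cs,key=cv2.contourArea)
    W=np.array([ray(d,p,.02)[:2] for p in k[:,0]])*1000; (u,v),R=cv2.minEnclosingCircle(W.astype(np.float32)); A=np.c_[2*W,np.ones(len(W))]; s=np.linalg.lstsq(A,(W**2).sum(1),rcond=None)[0]
    print(t,u,v,R,"lsq",s[:2],np.sqrt(s[2]+s[0]**2+s[1]**2))
m=((g<90)).astype(np.uint8); n,l,st,ce=cv2.connectedComponentsWithStats(m)
for i in range(1,n):
    if 40<st[i,4]<300 and 260<ce[i,0]<300 and ce[i,1]<170: print(ce[i],ray(d,ce[i],.0708).round(4))
E
```

```text
120 493.09210205078125 -354.43634033203125 64.92922973632812 lsq [ 493.14532918 -354.29094687] 64.23744484506663
150 493.0493469238281 -354.2955627441406 64.68339538574219 lsq [ 493.18095306 -353.89511187] 63.84733236921621
170 493.1763916015625 -354.260986328125 64.5187759399414 lsq [ 493.5017648  -352.11258511] 62.6305640934123
[280.6147541   79.04918033] [ 0.4882 -0.33    0.0708]
[280.56756757 115.40540541] [ 0.4917 -0.3552  0.0708]
[280.44117647 149.93137255] [ 0.4952 -0.3804  0.0708]
```

{"fn": "move_arm", "kwargs": {
  "steps": [
    {"dx": 2,"dy": 0.3,"dz": -1,"spin": 0},
    {"dx": 4,"dy": 0.7,"dz": 0,"spin": 0},
    {"dx": 4.5,"dy": 0.8,"dz": 0,"spin": 0},
    {"dx": 4.5,"dy": 0.8,"dz": 0,"spin": 0},
    {"dx": 4.5,"dy": 0.8,"dz": 0,"spin": 0},
    {"dx": 4.5,"dy": 0.8,"dz": 0,"spin": 0},
    {"dx": 4.5,"dy": 0.8,"dz": 0,"spin": 0},
    {"dx": 4.5,"dy": 0.8,"dz": 0,"spin": 0},
    {"dx": 4.5,"dy": 0.8,"dz": 0,"spin": 0},
    {"dx": 4.5,"dy": 0.8,"dz": 0,"spin": 0},
    {"dx": 4.5,"dy": 0.8,"dz": 0,"spin": 0},
    {"dx": 4.5,"dy": 0.8,"dz": 0,"spin": 0}
  ]
}}

```text
time: 30.5
ee_pos: [0.5191, 0.0967, 0.3669]
eef_rot: [0.655, 0.756, -0.0, 0.001]
ft_force: [-0.1, -0.4, -0.1]
width: 0.0448
grip_force: 0.0
```

{"fn": "move_arm", "kwargs": {
  "steps": [
    {"dx": 4.5,"dy": 0.8,"dz": 0,"spin": 0},
    {"dx": 4.5,"dy": 0.8,"dz": 0,"spin": 0},
    {"dx": 4.5,"dy": 0.8,"dz": 0,"spin": 0},
    {"dx": 4.5,"dy": 0.6,"dz": 0,"spin": 0},
    {"dx": 3,"dy": 0,"dz": 0,"spin": 0},
    {"dx": 1.4,"dy": 0,"dz": 0,"spin": 0},
    {"dx": 0,"dy": 0,"dz": 0,"spin": 0.14},
    {"dx": 0,"dy": 0,"dz": 0,"spin": 0.14},
    {"dx": 0,"dy": 0,"dz": 0,"spin": 0.14},
    {"dx": 0,"dy": 0,"dz": 0,"spin": 0.14},
    {"dx": 0,"dy": 0,"dz": 0,"spin": 0.14},
    {"dx": 0,"dy": 0,"dz": 0,"spin": 0.14}
  ]
}}

```text
time: 31.7
ee_pos: [0.5171, 0.3207, 0.3669]
eef_rot: [0.907, 0.42, 0.0, 0.0]
ft_force: [-0.0, 0.1, -0.7]
width: 0.0449
grip_force: 0.0
```

{"fn": "move_arm", "kwargs": {
  "steps": [
    {"dx": 0,"dy": 0,"dz": 0,"spin": 0.14},
    {"dx": 0,"dy": 0,"dz": 0,"spin": 0.14},
    {"dx": 0,"dy": 0,"dz": 0,"spin": 0.14},
    {"dx": 0,"dy": 0,"dz": 0,"spin": 0.14},
    {"dx": 0,"dy": 0,"dz": 0,"spin": 0.14},
    {"dx": 0,"dy": 0,"dz": 0,"spin": 0},
    {"dx": 0,"dy": 0,"dz": 0,"spin": 0}
  ],
  "claw": 5
}}

```text
time: 32.4
ee_pos: [0.5176, 0.3204, 0.3667]
eef_rot: [0.996, 0.088, 0.0, 0.0]
ft_force: [0.4, 0.3, 0.0]
width: 0.05
grip_force: 0.0
```

```bash
python3 - <<'E'
from h import *
go([.5207,.3202,.0515],-1.399)
c=imaging.camera("wrist"); g=cv2.cvtColor(c["img"],cv2.COLOR_RGB2GRAY)
cs,_=cv2.findContours((g>215).astype(np.uint8),cv2.RETR_EXTERNAL,cv2.CHAIN_APPROX_NONE)
for k in cs:
    if cv2.contourArea(k)>200: e=cv2.fitEllipse(k); print(e,ray(c,e[0],.067).round(4))
E
```

```text
grasp pt [0.5177 0.3204 0.2027] tooly yaw -1.3936 tilt [ 4.e-04 -1.e-04 -1.e+00] t 32.4 q [-0.09  0.4  -0.69  1.53  0.26  1.3  -2.21]
shift cm [ 0.29  0.07 15.12]
spin 0.0054
((247.0643768310547, 292.67236328125), (13.954421997070312, 326.7351989746094), 90.00748443603516) [0.4272 0.3353 0.067 ]
((403.1453552246094, 291.8693542480469), (14.584112167358398, 51.576812744140625), 177.06312561035156) [0.4527 0.1974 0.067 ]
((266.1201171875, 254.7777099609375), (22.050092697143555, 43.41468048095703), 16.419631958007812) [0.4664 0.3245 0.067 ]
((281.7669677734375, 194.9669189453125), (35.328182220458984, 43.293331146240234), 157.8077392578125) [0.5215 0.3205 0.067 ]
((476.1307067871094, 146.725341796875), (16.07602310180664, 18.739797592163086), 38.36167907714844) [0.588  0.1746 0.067 ]
((454.2892150878906, 139.16026306152344), (20.297475814819336, 26.669551849365234), 66.65277099609375) [0.5906 0.1936 0.067 ]
((398.5274963378906, 9.428278923034668), (20.597614288330078, 32.81572341918945), 103.22122192382812) [0.6725 0.2617 0.067 ]
```

{"fn": "move_arm", "kwargs": {
  "steps": [
    {"dx": 0.29,"dy": 0.07,"dz": 1,"spin": 0.005},
    {"dx": 0,"dy": 0,"dz": 3,"spin": 0},
    {"dx": 0,"dy": 0,"dz": 4,"spin": 0},
    {"dx": 0,"dy": 0,"dz": 3,"spin": 0},
    {"dx": 0,"dy": 0,"dz": 2,"spin": 0},
    {"dx": 0,"dy": 0,"dz": 2,"spin": 0},
    {"dx": 0,"dy": 0,"dz": 0,"spin": 0},
    {"dx": 0,"dy": 0,"dz": 0,"spin": 0}
  ]
}}

```text
time: 33.25
ee_pos: [0.5214, 0.3197, 0.2163]
eef_rot: [0.996, 0.084, -0.0, 0.0]
ft_force: [0.7, 0.3, -0.8]
width: 0.0501
grip_force: 0.0
```

```bash
python3 - <<'E'
from h import *
go([.5207,.3202,.0515],-1.399)
E
```

```text
grasp pt [0.5213 0.3197 0.0523] tooly yaw -1.4031 tilt [-8.e-04 -1.e-04 -1.e+00] t 33.25 q [-0.13  0.56 -0.64  1.66  0.37  1.05 -2.29]
shift cm [-0.05 -0.06  0.08]
spin -0.0041
```

{"fn": "move_arm", "kwargs": {
  "steps": [
    {"dx": -0.05,"dy": -0.05,"dz": 0.05,"spin": 0},
    {"dx": 0,"dy": 0,"dz": 0,"spin": 0},
    {"dx": 0,"dy": 0,"dz": 0,"spin": 0},
    {"dx": 0,"dy": 0,"dz": 0,"spin": 0},
    {"dx": 0,"dy": 0,"dz": 0,"spin": 0}
  ],
  "claw": 2.5,
  "squeeze": 30
}}

```text
time: 33.75
ee_pos: [0.5211, 0.3201, 0.2166]
eef_rot: [0.997, 0.083, 0.001, -0.0]
ft_force: [-1.2, -1.2, 5.9]
width: 0.0309
grip_force: 30.0
```

```bash
python3 - <<'E'
from h import *
go([.608,-.1127,.0525],-1.399)
E
```

```text
grasp pt [0.5213 0.3202 0.0526] tooly yaw -1.4042 tilt [ 1.1e-03  1.0e-04 -1.0e+00] t 33.75 q [-0.13  0.56 -0.64  1.66  0.37  1.05 -2.29]
shift cm [1.370e+00 4.412e+01 2.000e-02]
spin -0.0052
```

{"fn": "move_arm", "kwargs": {
  "steps": [
    {"dx": 0,"dy": 0,"dz": -0.5,"spin": 0},
    {"dx": 0,"dy": 0,"dz": -1.5,"spin": 0},
    {"dx": 0,"dy": 0,"dz": -3,"spin": 0},
    {"dx": 0,"dy": 0,"dz": -4,"spin": 0},
    {"dx": 0,"dy": 0,"dz": -3,"spin": 0},
    {"dx": 0,"dy": 1,"dz": -1,"spin": 0},
    {"dx": 0.2,"dy": 2.5,"dz": 0,"spin": 0},
    {"dx": 0.2,"dy": 4,"dz": 0,"spin": 0},
    {"dx": 0.2,"dy": 4,"dz": 0,"spin": 0},
    {"dx": 0.2,"dy": 4,"dz": 0,"spin": 0},
    {"dx": 0.2,"dy": 4,"dz": 0,"spin": 0},
    {"dx": 0.2,"dy": 4,"dz": 0,"spin": 0}
  ]
}}

```text
time: 34.95
ee_pos: [0.5713, 0.0877, 0.345]
eef_rot: [0.997, 0.083, -0.001, 0.0]
ft_force: [0.9, -0.4, -4.7]
width: 0.0313
grip_force: 30.0
```

{"fn": "move_arm", "kwargs": {
  "steps": [
    {"dx": 0.2,"dy": 4,"dz": 0,"spin": 0},
    {"dx": 0,"dy": 4,"dz": 0,"spin": 0},
    {"dx": 0,"dy": 4,"dz": 0,"spin": 0},
    {"dx": 0,"dy": 4,"dz": 0,"spin": 0},
    {"dx": 0,"dy": 3,"dz": 0,"spin": 0},
    {"dx": 0,"dy": 1.6,"dz": 0,"spin": -0.005},
    {"dx": 0,"dy": 0,"dz": 3,"spin": 0},
    {"dx": 0,"dy": 0,"dz": 4,"spin": 0},
    {"dx": 0,"dy": 0,"dz": 3,"spin": 0},
    {"dx": 0,"dy": 0,"dz": 1.5,"spin": 0},
    {"dx": 0,"dy": 0,"dz": 0,"spin": 0},
    {"dx": 0,"dy": 0,"dz": 0,"spin": 0}
  ]
}}

```text
time: 36.15
ee_pos: [0.6083, -0.1122, 0.2321]
eef_rot: [0.996, 0.086, 0.001, 0.0]
ft_force: [1.0, 0.3, -3.4]
width: 0.0314
grip_force: 30.0
```

```bash
python3 - <<'E'
from h import *
go([.6085,-.1127,.0536],-1.399); print(telemetry.read_state()["ft_force"])
E
```

```text
grasp pt [ 0.6085 -0.1122  0.0681] tooly yaw -1.3985 tilt [ 0.0012  0.     -1.    ] t 36.15 q [ 0.48  0.51 -0.48  1.64  0.26  1.05 -1.48]
shift cm [-0.01  0.05  1.45]
spin 0.0005
[ 0.95786723  0.26188687 -3.4091128 ]
```

{"fn": "move_arm", "kwargs": {
  "steps": [
    {"dx": 0,"dy": 0.04,"dz": 0.6,"spin": 0},
    {"dx": 0,"dy": 0,"dz": 0.4,"spin": 0},
    {"dx": 0,"dy": 0,"dz": 0.2,"spin": 0},
    {"dx": 0,"dy": 0,"dz": 0.1,"spin": 0},
    {"dx": 0,"dy": 0,"dz": 0.05,"spin": 0},
    {"dx": 0,"dy": 0,"dz": 0.05,"spin": 0},
    {"dx": 0,"dy": 0,"dz": 0,"spin": 0}
  ]
}}

```text
time: 36.85
ee_pos: [0.6081, -0.1128, 0.2176]
eef_rot: [0.996, 0.086, 0.0, 0.0]
ft_force: [-3.2, 1.0, 4.5]
width: 0.0312
grip_force: 30.0
```

{"fn": "move_arm", "kwargs": {
  "steps": [
    {"dx": 0,"dy": 0,"dz": 0,"spin": 0},
    {"dx": 0,"dy": 0,"dz": 0,"spin": 0},
    {"dx": 0,"dy": 0,"dz": 0,"spin": 0},
    {"dx": 0,"dy": 0,"dz": -1,"spin": 0},
    {"dx": 0,"dy": 0,"dz": -3,"spin": 0},
    {"dx": 0,"dy": 0,"dz": -4,"spin": 0},
    {"dx": 0,"dy": 0,"dz": -4,"spin": 0},
    {"dx": 0,"dy": -2,"dz": -3,"spin": 0},
    {"dx": -0.8,"dy": -4.5,"dz": 0,"spin": 0},
    {"dx": -0.8,"dy": -4.5,"dz": 0,"spin": 0},
    {"dx": -0.8,"dy": -4.5,"dz": 0,"spin": 0},
    {"dx": -0.8,"dy": -4.5,"dz": 0,"spin": 0}
  ],
  "claw": 5
}}

```text
time: 38.05
ee_pos: [0.5413, 0.0805, 0.3679]
eef_rot: [0.996, 0.086, 0.001, 0.0]
ft_force: [0.3, -0.2, -0.6]
width: 0.0502
grip_force: 0.0
```

{"fn": "move_arm", "kwargs": {
  "steps": [
    {"dx": -0.8,"dy": -4.5,"dz": 0,"spin": 0},
    {"dx": -0.8,"dy": -4.5,"dz": 0,"spin": 0},
    {"dx": -0.8,"dy": -4.5,"dz": 0,"spin": 0},
    {"dx": -0.8,"dy": -4.5,"dz": 0,"spin": 0},
    {"dx": -0.8,"dy": -4.5,"dz": 0,"spin": 0},
    {"dx": -0.8,"dy": -3.3,"dz": 0,"spin": 0},
    {"dx": 0,"dy": 0,"dz": 3,"spin": 0},
    {"dx": 0,"dy": 0,"dz": 3,"spin": 0},
    {"dx": 0,"dy": 0,"dz": 0,"spin": 0},
    {"dx": 0,"dy": 0,"dz": 0,"spin": 0}
  ],
  "claw": 4
}}

```text
time: 39.05
ee_pos: [0.4509, 0.3248, 0.3079]
eef_rot: [0.996, 0.086, -0.0, -0.0]
ft_force: [0.2, -0.1, -0.0]
width: 0.0399
grip_force: 0.0
```

```bash
python3 - <<'E'
from h import *
go([.4505,.3252,.0515],-1.399)
c=imaging.camera("top"); g=cv2.cvtColor(c["img"],cv2.COLOR_RGB2GRAY)
cs,_=cv2.findContours((g>215).astype(np.uint8)[190:220,300:350],cv2.RETR_EXTERNAL,cv2.CHAIN_APPROX_NONE)
a=cv2.imread("pics/top0.png"); g0=cv2.cvtColor(a,cv2.COLOR_BGR2GRAY); c0,_=cv2.findContours((g0>215).astype(np.uint8)[190:220,300:350],cv2.RETR_EXTERNAL,cv2.CHAIN_APPROX_NONE)
for q in (c0,cs):
  for k in q:
    if cv2.contourArea(k)>60: e=cv2.fitEllipse(k); p=np.add(e[0],(300,190)); print(p,e[1],ray(c,p,.068).round(4))
E
```

```text
grasp pt [0.4509 0.3248 0.1439] tooly yaw -1.399 tilt [-0.  0. -1.] t 39.05 q [-0.07  0.35 -0.76  1.73  0.26  1.16 -2.3 ]
shift cm [-0.03 -0.05  9.24]
spin -0.0
[323.90628624 202.35731983] (13.29093074798584, 14.169108390808105) [ 0.6075 -0.1116  0.068 ]
[323.87536049 202.5611124 ] (13.358506202697754, 14.060853958129883) [ 0.6071 -0.1115  0.068 ]
```

Big pin is back within about 0.5 mm. Next, the small pin.

{"fn": "move_arm", "kwargs": {
  "steps": [
    {"dx": 0,"dy": -0.03,"dz": 3,"spin": 0},
    {"dx": 0,"dy": 0,"dz": 3,"spin": 0},
    {"dx": 0,"dy": 0,"dz": 2,"spin": 0},
    {"dx": 0,"dy": 0,"dz": 1.2,"spin": 0},
    {"dx": 0,"dy": 0,"dz": 0,"spin": 0},
    {"dx": 0,"dy": 0,"dz": 0,"spin": 0}
  ]
}}

```text
time: 39.7
ee_pos: [0.4513, 0.3254, 0.2164]
eef_rot: [0.996, 0.086, 0.001, -0.0]
ft_force: [-0.4, -0.1, 0.3]
width: 0.04
grip_force: 0.0
```

{"fn": "move_arm", "kwargs": {
  "steps": [
    {"dx": 0,"dy": 0,"dz": 0,"spin": 0},
    {"dx": 0,"dy": 0,"dz": 0,"spin": 0},
    {"dx": 0,"dy": 0,"dz": 0,"spin": 0},
    {"dx": 0,"dy": 0,"dz": 0,"spin": 0}
  ],
  "claw": 1.5,
  "squeeze": 20
}}

```text
time: 40.1
ee_pos: [0.4509, 0.3252, 0.2154]
eef_rot: [0.996, 0.086, 0.0, -0.0]
ft_force: [0.2, -0.8, 1.9]
width: 0.0194
grip_force: 20.0
```

```bash
python3 - <<'E'
from h import *
go([.5973,-.0474,.0525],-1.399)
E
```

```text
grasp pt [0.451  0.3253 0.0514] tooly yaw -1.399 tilt [ 7.e-04  4.e-04 -1.e+00] t 40.1 q [-0.12  0.47 -0.71  1.81  0.36  0.99 -2.37]
shift cm [ 8.05 39.22 -0.12]
spin 0.0
```

{"fn": "move_arm", "kwargs": {
  "steps": [
    {"dx": 0,"dy": 0,"dz": -0.5,"spin": 0},
    {"dx": 0,"dy": 0,"dz": -1.5,"spin": 0},
    {"dx": 0,"dy": 0,"dz": -3,"spin": 0},
    {"dx": 0,"dy": 0,"dz": -4,"spin": 0},
    {"dx": 0,"dy": 0,"dz": -3,"spin": 0},
    {"dx": 0,"dy": 1,"dz": -1,"spin": 0},
    {"dx": 0.5,"dy": 2.2,"dz": 0,"spin": 0},
    {"dx": 0.8,"dy": 4,"dz": 0,"spin": 0},
    {"dx": 0.8,"dy": 4,"dz": 0,"spin": 0},
    {"dx": 0.8,"dy": 4,"dz": 0,"spin": 0},
    {"dx": 0.8,"dy": 4,"dz": 0,"spin": 0},
    {"dx": 0.8,"dy": 4,"dz": 0,"spin": 0}
  ]
}}

```text
time: 41.3
ee_pos: [0.5347, 0.1018, 0.3447]
eef_rot: [0.996, 0.086, -0.0, 0.0]
ft_force: [0.6, 0.3, -0.3]
width: 0.0192
grip_force: 20.0
```

{"fn": "move_arm", "kwargs": {
  "steps": [
    {"dx": 0.8,"dy": 4,"dz": 0,"spin": 0},
    {"dx": 0.8,"dy": 4,"dz": 0,"spin": 0},
    {"dx": 0.8,"dy": 4,"dz": 0,"spin": 0},
    {"dx": 0.7,"dy": 2.5,"dz": 0,"spin": 0},
    {"dx": 0.4,"dy": 1.5,"dz": 0,"spin": 0},
    {"dx": 0,"dy": 0,"dz": 3,"spin": 0},
    {"dx": 0,"dy": 0,"dz": 4,"spin": 0},
    {"dx": 0,"dy": 0,"dz": 3,"spin": 0},
    {"dx": 0,"dy": 0,"dz": 1.5,"spin": 0},
    {"dx": 0,"dy": 0,"dz": 0.7,"spin": 0},
    {"dx": 0,"dy": 0,"dz": 0,"spin": 0},
    {"dx": 0,"dy": 0,"dz": 0,"spin": 0}
  ]
}}

```text
time: 42.5
ee_pos: [0.5972, -0.0473, 0.2245]
eef_rot: [0.996, 0.086, 0.001, 0.0]
ft_force: [-0.2, 0.3, -1.1]
width: 0.0196
grip_force: 20.0
```

```bash
python3 - <<'E'
from h import *
go([.5976,-.0474,.0522],-1.399); print(telemetry.read_state()["ft_force"])
E
```

```text
grasp pt [ 0.5975 -0.0473  0.0605] tooly yaw -1.3988 tilt [ 2.1e-03 -1.0e-04 -1.0e+00] t 42.5 q [ 0.42  0.49 -0.53  1.7   0.28  1.02 -1.6 ]
shift cm [0.   0.01 0.83]
spin 0.0002
[-0.17488307  0.25106249 -1.09678421]
```

{"fn": "move_arm", "kwargs": {
  "steps": [
    {"dx": 0,"dy": 0,"dz": 0.4,"spin": 0},
    {"dx": 0,"dy": 0,"dz": 0.2,"spin": 0},
    {"dx": 0,"dy": 0,"dz": 0.1,"spin": 0},
    {"dx": 0,"dy": 0,"dz": 0.06,"spin": 0},
    {"dx": 0,"dy": 0,"dz": 0.04,"spin": 0},
    {"dx": 0,"dy": 0,"dz": 0,"spin": 0},
    {"dx": 0,"dy": 0,"dz": 0,"spin": 0}
  ]
}}

```text
time: 43.2
ee_pos: [0.597, -0.0474, 0.2163]
eef_rot: [0.996, 0.086, 0.001, 0.0]
ft_force: [-3.0, -0.2, 9.0]
width: 0.0192
grip_force: 20.0
```

{"fn": "move_arm", "kwargs": {
  "steps": [
    {"dx": 0,"dy": 0,"dz": 0,"spin": 0},
    {"dx": 0,"dy": 0,"dz": 0,"spin": 0},
    {"dx": 0,"dy": 0,"dz": 0,"spin": 0},
    {"dx": 0,"dy": 0,"dz": -1,"spin": 0},
    {"dx": 0,"dy": 0,"dz": -3,"spin": 0},
    {"dx": 0,"dy": 0,"dz": -4,"spin": 0},
    {"dx": 0,"dy": 0,"dz": -4,"spin": 0},
    {"dx": 0,"dy": -2,"dz": -3,"spin": 0},
    {"dx": -1.5,"dy": -4,"dz": 0,"spin": 0},
    {"dx": -1.5,"dy": -4,"dz": 0,"spin": 0},
    {"dx": -1.5,"dy": -4,"dz": 0,"spin": 0},
    {"dx": -1.5,"dy": -4,"dz": 0,"spin": 0}
  ],
  "claw": 4
}}

```text
time: 44.4
ee_pos: [0.5055, 0.121, 0.3657]
eef_rot: [0.996, 0.086, 0.0, 0.0]
ft_force: [0.8, 0.7, 0.2]
width: 0.0401
grip_force: 0.0
```

{"fn": "move_arm", "kwargs": {
  "steps": [
    {"dx": -1.5,"dy": -4,"dz": 0,"spin": 0},
    {"dx": -1.5,"dy": -4,"dz": 0,"spin": 0},
    {"dx": -1.5,"dy": -4,"dz": 0,"spin": 0},
    {"dx": -1.5,"dy": -4,"dz": 0,"spin": 0},
    {"dx": -1.5,"dy": -4,"dz": 0,"spin": 0},
    {"dx": -1.4,"dy": -2.8,"dz": 0,"spin": 0},
    {"dx": 0,"dy": 0,"dz": 3,"spin": 0},
    {"dx": 0,"dy": 0,"dz": 2,"spin": 0},
    {"dx": 0,"dy": 0,"dz": 0,"spin": 0},
    {"dx": 0,"dy": 0,"dz": 0,"spin": 0}
  ],
  "claw": 4.5
}}

```text
time: 45.4
ee_pos: [0.3801, 0.3291, 0.3158]
eef_rot: [0.996, 0.086, 0.0, -0.0]
ft_force: [0.8, 0.1, 0.5]
width: 0.0452
grip_force: 0.0
```

```bash
python3 - <<'E'
from h import *
go([.3798,.3287,.0553],-1.399)
c=imaging.camera("top"); g=cv2.cvtColor(c["img"],cv2.COLOR_RGB2GRAY); g0=cv2.cvtColor(cv2.imread("pics/top0.png"),cv2.COLOR_BGR2GRAY)
for q in (g0,g):
  cs,_=cv2.findContours((q>215).astype(np.uint8)[198:220,280:350],cv2.RETR_EXTERNAL,cv2.CHAIN_APPROX_NONE)
  cs,_=cv2.findContours((q>200).astype(np.uint8)[190:225,280:350],cv2.RETR_EXTERNAL,cv2.CHAIN_APPROX_NONE)
  for k in cs:
    if cv2.contourArea(k)>20: e=cv2.fitEllipse(k); p=np.add(e[0],(280,190)); print(p,e[1],ray(c,p,.068).round(4))
E
```

```text
grasp pt [0.3802 0.3292 0.1518] tooly yaw -1.399 tilt [ 1.e-04  2.e-04 -1.e+00] t 45.4 q [-0.03  0.23 -0.85  1.85  0.19  1.14 -2.35]
shift cm [-0.04  0.04  9.65]
spin 0.0
[292.22579575 207.47879601] (7.532350540161133, 8.595248222351074) [ 0.5974 -0.0453  0.068 ]
[323.95292282 202.23467731] (13.542641639709473, 14.272721290588379) [ 0.6078 -0.1117  0.068 ]
[292.4236393  207.93644905] (8.132514953613281, 8.789901733398438) [ 0.5965 -0.0457  0.068 ]
[323.88632202 202.60158634] (13.433812141418457, 14.43264102935791) [ 0.607  -0.1115  0.068 ]
```

Both pins are back within about 1 mm. Now the holder.

{"fn": "move_arm", "kwargs": {
  "steps": [
    {"dx": -0.04,"dy": 0.04,"dz": 3,"spin": 0},
    {"dx": 0,"dy": 0,"dz": 3,"spin": 0},
    {"dx": 0,"dy": 0,"dz": 2,"spin": 0},
    {"dx": 0,"dy": 0,"dz": 1.6,"spin": 0},
    {"dx": 0,"dy": 0,"dz": 0,"spin": 0},
    {"dx": 0,"dy": 0,"dz": 0,"spin": 0}
  ]
}}

```text
time: 46.05
ee_pos: [0.3801, 0.3289, 0.2199]
eef_rot: [0.996, 0.086, 0.0, -0.0]
ft_force: [0.1, 0.1, -0.3]
width: 0.0453
grip_force: 0.0
```

{"fn": "move_arm", "kwargs": {
  "steps": [
    {"dx": 0,"dy": 0,"dz": 0,"spin": 0},
    {"dx": 0,"dy": 0,"dz": 0,"spin": 0},
    {"dx": 0,"dy": 0,"dz": 0,"spin": 0},
    {"dx": 0,"dy": 0,"dz": 0,"spin": 0}
  ],
  "claw": 1.7,
  "squeeze": 25
}}

```text
time: 46.45
ee_pos: [0.3798, 0.3286, 0.2193]
eef_rot: [0.996, 0.086, 0.0, -0.0]
ft_force: [-0.4, 0.7, 1.2]
width: 0.0217
grip_force: 4.4
```

```bash
python3 - <<'E'
from h import *
go([.587,.0195,.0565],-1.399)
E
```

```text
grasp pt [0.3799 0.3287 0.0553] tooly yaw -1.3991 tilt [ 6.e-04  2.e-04 -1.e+00] t 46.45 q [-0.1   0.37 -0.8   1.94  0.33  0.96 -2.46]
shift cm [15.12 34.   -0.12]
spin -0.0001
```

{"fn": "move_arm", "kwargs": {
  "steps": [
    {"dx": 0,"dy": 0,"dz": 0,"spin": 0},
    {"dx": 0,"dy": 0,"dz": -0.5,"spin": 0},
    {"dx": 0,"dy": 0,"dz": -1.5,"spin": 0},
    {"dx": 0,"dy": 0,"dz": -3,"spin": 0},
    {"dx": 0,"dy": 0,"dz": -4,"spin": 0},
    {"dx": 0,"dy": 0,"dz": -3,"spin": 0},
    {"dx": 0,"dy": 1,"dz": -1,"spin": 0},
    {"dx": 1,"dy": 2,"dz": 0,"spin": 0},
    {"dx": 1.6,"dy": 3.6,"dz": 0,"spin": 0},
    {"dx": 1.6,"dy": 3.6,"dz": 0,"spin": 0},
    {"dx": 1.6,"dy": 3.6,"dz": 0,"spin": 0},
    {"dx": 1.6,"dy": 3.6,"dz": 0,"spin": 0}
  ]
}}

```text
time: 47.65
ee_pos: [0.4827, 0.1685, 0.3501]
eef_rot: [0.996, 0.086, 0.0, 0.0]
ft_force: [1.4, 0.3, -2.9]
width: 0.0215
grip_force: 24.9
```

{"fn": "move_arm", "kwargs": {
  "steps": [
    {"dx": 1.6,"dy": 3.6,"dz": 0,"spin": 0},
    {"dx": 1.6,"dy": 3.6,"dz": 0,"spin": 0},
    {"dx": 1.6,"dy": 3.6,"dz": 0,"spin": 0},
    {"dx": 1.6,"dy": 3.3,"dz": 0,"spin": 0},
    {"dx": 0.9,"dy": 1.7,"dz": 0,"spin": 0},
    {"dx": 0.4,"dy": 0.8,"dz": 0,"spin": 0},
    {"dx": 0,"dy": 0,"dz": 3,"spin": 0},
    {"dx": 0,"dy": 0,"dz": 4,"spin": 0},
    {"dx": 0,"dy": 0,"dz": 3,"spin": 0},
    {"dx": 0,"dy": 0,"dz": 2.2,"spin": 0},
    {"dx": 0,"dy": 0,"dz": 0,"spin": 0},
    {"dx": 0,"dy": 0,"dz": 0,"spin": 0}
  ]
}}

```text
time: 48.85
ee_pos: [0.5866, 0.0206, 0.228]
eef_rot: [0.996, 0.087, 0.0, -0.0]
ft_force: [0.5, 0.4, -1.6]
width: 0.0213
grip_force: 24.9
```

```bash
python3 - <<'E'
from h import *
go([.5872,.0195,.0563],-1.399); print(telemetry.read_state()["ft_force"])
E
```

```text
grasp pt [0.5866 0.0207 0.064 ] tooly yaw -1.3974 tilt [ 2.e-04  7.e-04 -1.e+00] t 48.85 q [ 0.35  0.48 -0.58  1.73  0.3   1.03 -1.72]
shift cm [0.04 0.13 0.77]
spin 0.0016
[ 0.53913603  0.37466282 -1.61687273]
```

{"fn": "move_arm", "kwargs": {
  "steps": [
    {"dx": 0.04,"dy": 0.08,"dz": 0.3,"spin": 0},
    {"dx": 0,"dy": 0,"dz": 0.2,"spin": 0},
    {"dx": 0,"dy": 0,"dz": 0.08,"spin": 0},
    {"dx": 0,"dy": 0,"dz": 0.05,"spin": 0},
    {"dx": 0,"dy": 0,"dz": 0.05,"spin": 0},
    {"dx": 0,"dy": 0,"dz": 0,"spin": 0},
    {"dx": 0,"dy": 0,"dz": 0,"spin": 0}
  ]
}}

```text
time: 49.55
ee_pos: [0.5872, 0.0187, 0.2203]
eef_rot: [0.996, 0.086, 0.0, 0.0]
ft_force: [-0.3, 0.3, -0.9]
width: 0.0212
grip_force: 24.9
```

```bash
python3 - <<'E'
from h import *
go([.5872,.0195,.0563],-1.399); print(telemetry.read_state()["ft_force"])
E
```

```text
grasp pt [0.5873 0.0186 0.0563] tooly yaw -1.399 tilt [ 3.e-04 -1.e-04 -1.e+00] t 49.55 q [ 0.35  0.49 -0.57  1.73  0.3   1.01 -1.73]
shift cm [ 0.01 -0.09  0.  ]
spin -0.0
[-0.26633038  0.33600314 -0.86196223]
```

{"fn": "move_arm", "kwargs": {
  "steps": [
    {"dx": 0,"dy": -0.07,"dz": -0.03,"spin": 0},
    {"dx": 0,"dy": 0,"dz": 0.05,"spin": 0},
    {"dx": 0,"dy": 0,"dz": 0.04,"spin": 0},
    {"dx": 0,"dy": 0,"dz": 0,"spin": 0},
    {"dx": 0,"dy": 0,"dz": 0,"spin": 0}
  ]
}}

```text
time: 50.05
ee_pos: [0.5871, 0.0196, 0.2203]
eef_rot: [0.996, 0.086, 0.0, 0.0]
ft_force: [-2.8, -0.2, 5.9]
width: 0.0214
grip_force: 25.0
```

Contact made. Next I release, rise, and back off toward the robot for a final look.

{"fn": "move_arm", "kwargs": {
  "steps": [
    {"dx": 0,"dy": 0,"dz": 0,"spin": 0},
    {"dx": 0,"dy": 0,"dz": 0,"spin": 0},
    {"dx": 0,"dy": 0,"dz": 0,"spin": 0},
    {"dx": 0,"dy": 0,"dz": -1,"spin": 0},
    {"dx": 0,"dy": 0,"dz": -3,"spin": 0},
    {"dx": 0,"dy": 0,"dz": -4,"spin": 0},
    {"dx": 0,"dy": 0,"dz": -4,"spin": 0},
    {"dx": -2,"dy": 0,"dz": -3,"spin": 0},
    {"dx": -4,"dy": -2,"dz": -2,"spin": 0},
    {"dx": -4,"dy": -4,"dz": 0,"spin": 0},
    {"dx": -4,"dy": -4,"dz": 0,"spin": 0},
    {"dx": -3,"dy": -4,"dz": 0,"spin": 0}
  ],
  "claw": 4.5
}}

```text
time: 51.25
ee_pos: [0.4044, 0.1213, 0.3901]
eef_rot: [0.996, 0.085, 0.001, 0.001]
ft_force: [-0.0, 1.3, 1.6]
width: 0.0449
grip_force: 0.0
```

{"fn": "move_arm", "kwargs": {
  "steps": [
    {"dx": 0,"dy": -4,"dz": 0,"spin": 0},
    {"dx": 0,"dy": -4,"dz": 0,"spin": 0},
    {"dx": 0,"dy": -4,"dz": 0,"spin": 0},
    {"dx": 0,"dy": -4,"dz": 0,"spin": 0},
    {"dx": 0,"dy": -2,"dz": 0,"spin": 0},
    {"dx": 0,"dy": 0,"dz": 0,"spin": 0},
    {"dx": 0,"dy": 0,"dz": 0,"spin": 0}
  ]
}}

```text
time: 51.95
ee_pos: [0.3755, 0.298, 0.3898]
eef_rot: [0.996, 0.086, -0.0, 0.0]
ft_force: [-0.2, 0.2, 0.3]
width: 0.0454
grip_force: 0.0
```

```bash
python3 - <<'E'
from h import *
c=imaging.camera("top"); a=cv2.imread("pics/top0.png")[100:310,190:480]; b=c["img"][100:310,190:480,::-1]
cv2.imwrite("pics/fin.png",np.vstack([cv2.resize(a,None,fx=1.4,fy=1.4),cv2.resize(b,None,fx=1.4,fy=1.4)]))
E
```

```text
(no output)
```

View pics/fin.png

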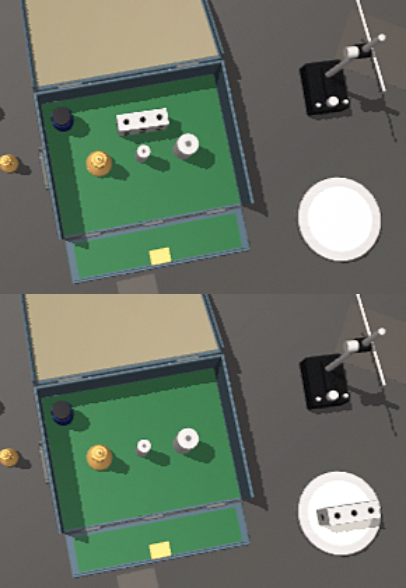

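The top view shows all three upright in their old places: holder (99,457), small pin (143,446), big pin (187,438). The block is on the flat, and the jar and surface gauge haven't moved.

```bash
python3 -c "
from bench import job
print(job.close_job())"
```

```text
the job is handed in; nothing more can be done
None
```

The job is handed in: the 1-2-3 block stands the same way up within about 2 mm of the middle of the lapped flat, the two pin gauges are back upright within about 1 mm of their places, and the scriber holder is back upright at the pose it was picked from, checked only by eye in the last picture; I saw no movement of the surface gauge or jar, and the V-block was outside my final picture.

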